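# Close a delivery carton and hold it out over the worktop edge for strapping

### The job

Close the delivery carton where it stands: fold in its two side flaps, then bring the lid down over them. Then slide its board by the handle straight out over the right-hand edge of the worktop until the line scored across the board lies along that edge, so that the strap can be passed up through the fork under the carton. The board would tip there by itself, so finish while still gripping the handle and holding the board flat on the worktop; keep the carton in its place on the board and leave the other things on the worktop alone.

Things in the scene. Friction and masses are not known exactly. Their poses are not given: they have to be found in the camera images.
- board: plywood board, mm: 170 wide (x) x 400 long (y) x 12 thick, z up, origin centre of underside. +y end (tail, to the robot's left) has the handle; -y end points to the right worktop edge, forked from y=-200 to -25 (two 50 wide tines). Dark line scored across it at y=0. 0.35 kg, friction on worktop 0.5-0.7. With the line at the edge, board and carton (0.85 kg) tip unless the handle is held down, 2-4 N
- line_near (a point): end of the scored line nearer the robot, on the board's top face: board frame x=-85, y=0, z=12 mm
- line_far (a point): other end of the scored line: board frame x=+85, y=0, z=12 mm
- handle (a point): middle of the bow handle's grip bar, board frame (0, 165, 60) mm. The aluminium bar runs along the board's x, is 12 mm thick (along y) and 16 mm high (52 to 68 mm above the worktop), with 98 mm clear between its two posts; grip it from above across the 12 mm
- carton_place (a point): centre of the carton's place on the board, board frame (0, -120, 12) mm, on the top face, between battens 8 mm high
- edge (a point): a point on the right-hand edge of the worktop, level with its top. The edge is straight and runs along the world x axis (same y everywhere), from x = 0.29 to 0.99 m
- carton: cardboard mailer carton standing loose on the board's tines, 110 (x) x 140 (y) x 85 mm high without its flaps, packed with small bottles and pots that are fixed in it; origin centre of underside (12 mm above the worktop), axes as the board's; 0.4 to 0.65 kg
- flap_near (a joint): angle of the side flap on the carton's wall nearer the robot, rad: 0 = folded in flat over the opening (stop), 1.57 = upright; starts 1.35 to 1.75. Hinge line along the carton's y at carton x=-54, z=85 mm; flap 49 deep, 124 long, 2.5 thick. Stiff crease (0.02 Nm friction): stays where it is left
- flap_far (a joint): the same for the side flap on the opposite wall; hinge line along the carton's y at carton x=+54, z=85 mm
- lid (a joint): angle of the lid, rad: 0 = closed flat (stop), 1.57 = upright; starts 1.7 to 2.0, leaning back towards the handle. Hinge line along the carton's x at carton y=+69, z=88 mm; lid 110 wide, 138 long, 3 thick, with a 22 mm tuck strip at right angles along its free edge that goes down inside the wall. Stiff crease (0.05 Nm): stays where it is left
- flap_near_edge (a point): middle of the near side flap's free edge
- flap_far_edge (a point): middle of the far side flap's free edge
- lid_edge (a point): middle of the lid's free edge
- tape: bystander to leave alone: roll of surgical tape, 60 x 60 x 73 mm; origin at the centre of its underside
- marker: bystander to leave alone: marker pen, 135 long mm; origin at the centre of its underside
- green_carton: bystander to leave alone: small medicine carton, 58 x 78 x 84 mm; origin at the centre of its underside
- syrup: bystander to leave alone: syrup bottle with dosing cup, 52 x 52 x 134 mm; origin at the centre of its underside
- white_bottle: bystander to leave alone: white medicine bottle, 49 x 49 x 114 mm; origin at the centre of its underside
- notepad: bystander to leave alone: spiral notepad, 148 x 109 x 13 mm; origin at the centre of its underside
There are look-alikes about, which are no part of the job. Of the things that look like the carton, the larger one is meant.

How it is judged:
By the outcome, as a careful person would: the job done as asked, in the order asked, and still so for the second after the job is handed in, while the arm keeps its last pose, push and grip.
It also fails if it takes over 64 s, if anything falls off the work surface, if the arm or the gripper's body presses on something with over 40 N, if the wrist force passes 120 N, or if a joint passes its speed limit or range.

### The arm

A 6-joint arm with a two-finger parallel gripper is mounted at the origin on a cart in front of the work surface, level with it; the furniture and walls round the work are solid. World frame = base frame: x ahead of the robot, y to its left, z up, the work surface at z = 0. Lengths are in m, angles in rad, forces in N, time in s.
With the tool pointing down it reaches from about 0.35 to 0.85 m from the base axis. Payload 8.1 kg.
Tool frame: the origin (TCP) lies midway between the tips of the shut fingers; the grasp point (between the pads) lies 19 mm behind it (robot.tcp_to_grasp is the distance from the TCP to the grasp point, in m); x points along the fingers, y is the direction in which the jaws open and shut, and the axes are right-handed (so a half turn about x gives the same grasp; the last joint's range is limited). The gripper opens to 93 mm and grips with 3 to 60 N. Pads are 15 mm wide; open, the fingers measure 128 mm over their backs; the gripper's body (75 mm by 188 mm) begins 65 mm behind the grasp point.
Start: joints at [1.129, 0.13, 1.488, -0, 1.523, -0.085], TCP at [0.21, 0.562, 0.219] pointing down, gripper open.
Joint ranges: [-2.96, 2.96], [-0.89, 2.26], [0.02, 2.5], [-1.34, 4.48], [0, 2.73], [-2.66, 2.66]. Speed limits (rad/s): [2.39, 2.39, 2.79, 3.14, 3.14, 3.14].

### API

Orientations are given as a rotation vector (axis times angle).
In Python, from plant import robot gives the robot as it stands.
- The arm moves only by the tool play_rows, never from a script. Its argument "plan" is a list of rows, each an object with "slide": the shift along the world's x, y, z as a fraction of full scale, a list of three; "roll": the turn about the world's z as a fraction of full scale; "fingers": the gripper command: -1 is shut, 1 is fully open, values between are in proportion. A call has 1 to 20 rows; each row shifts and turns the commanded pose from where the row before left it; what a row does not reach is not made up. Full scale, the value 1, is 30 mm for a shift and 8 degrees for a turn. A row lasts 1/8 s, in which the tool goes at most 62.5 mm and 10.7 degrees, less where a joint would pass 70% of its speed; a pose out of reach is approached as far as the arm can. A call with a number of a shift or a turn outside -1 to 1 is refused whole. A call with a gripper value outside its range is refused whole. The fingers move at their own pace and stop on an object; "squeeze" is the grip in N (left out, the last holds). Time passes only in rows, so rows that do not move let the fingers close. It gives the time, the measured TCP pose, the force and the opening at its end, in the units of the state.
- robot.read_state(): the state, without advancing time (a new reading comes with each control period).
- robot.read_camera(name): name is "scene" or "side" or "wrist"; returns the picture (384x512x3 uint8, red, green, blue); there is no depth.
- robot.get_calibration(name): a dict with "fx", "fy", "cx", "cy" (pixels), "R" (3x3) and "t" (3): a world point X has camera coordinates R X + t; the wrist camera has in their place "T_tool_cam" (4x4, takes a point from camera to tool coordinates, whose origin is the TCP and whose axes are the tool frame's). Camera axes: x right, y down, z forward; pixel columns grow to the right and rows downward; lengths in m; the calibration is good to about 2 mm. A picture is of the moment at which its call begins: read the wrist's pose just before it. get_calibration takes no time and is no camera call.
- robot.close_job(): hands the job in, once; it reports no verdict.
Trained networks look in the newest picture that a camera, given by its name, has taken for a name from the list of things; names that differ only in an ending like _2 or _b are one class to them, and where a whole thing is asked for, a point or a joint stands for the part that bears it (a point fixed in the world has none). Each returns a list of dicts, best first, with "p" (0 to 1); they miss things now and then, are a little off and sometimes report something else, mostly with a low value. They report only what shows in the picture. A call takes as long as a camera call. They do not tell look-alikes from the thing itself.
- robot.boxes_of(camera, target): "extent" ([centre column, centre row, width, height] in pixels, round what is visible of it).
- robot.regions_of(camera, target): "region" (384x512 bool, what is visible of it) and "extent" ([centre column, centre row, width, height] in pixels, round what is visible of it).
- robot.mark_of(camera, target): "point" ([column, row] in pixels: a listed point, or the origin of a listed thing).
The state is a dict: "t": time; "q": joint angles; "dq": joint speeds; "joint_torque": joint torques, N m; "tool_pos": TCP position; "orientation": TCP orientation; "force": force on the tool from outside, world axes, zero at the start; "wrist_torque": the same for the moment, N m; "opening": finger opening in m.
Only numpy, scipy, OpenCV 4.12 (cv2) and the standard library are available. Lean on these libraries where they do the work, as an engineer would, in place of code of your own. Each camera call takes 0.05 s, during which the arm holds its last target.

## Working session

There is one attempt and no reset: what is moved stays moved. The work goes in short steps, Python scripts to look and compute and a tool call to move; the robot and the scene stay as the last step left them, time stands still between calls to the robot, and variables do not carry over. Pictures are saved under pics/ and viewed, and the job is handed in when it is done.

Besides the shell and the picture viewer there is one more tool, called after ">>>" in YAML: its name, and indented under it one key for each argument. play_rows: Moves the arm, as the interface text tells. Its arguments: {"type":"object","properties":{"plan":{"type":"array","items":{"type":"object","properties":{"slide":{"type":"array","items":{"type":"number","minimum":-1,"maximum":1}},"roll":{"type":"number","minimum":-1,"maximum":1},"fingers":{"type":"number"}}}},"squeeze":{"type":"number"}},"required":["plan"]}

```bash
mkdir -p pics; ls; python3 - <<'E'
from plant import robot
import cv2
s=robot.read_state(); print(s)
for n in ["scene","side","wrist"]:
    im=robot.read_camera(n); cv2.imwrite(f"pics/{n}0.png",im[:,:,::-1]); 
    c=robot.get_calibration(n); print(n,c)
print(robot.tcp_to_grasp)
E
```

```text
pics
{'t': 0.0, 'q': array([ 1.12859073e+00,  1.31129066e-01,  1.48928002e+00,  6.72259848e-06,
        1.52295991e+00, -8.54153147e-02]), 'dq': array([-0.00025323,  0.00079678, -0.0006178 , -0.00199245, -0.00054175,
        0.00037864]), 'joint_torque': array([-2.55007202e-03, -5.59852767e+01, -4.91747832e+01,  7.65026081e-02,
        3.59539955e-02, -1.17494242e-04]), 'tool_pos': array([0.20930825, 0.5617162 , 0.21760619]), 'orientation': array([ 0.27862034,  1.55307644, -0.28132324]), 'force': array([ 0.27906393, -0.68094916,  0.23933742]), 'wrist_torque': array([-0.02650145, -0.00095766,  0.01345775]), 'opening': 0.0929866211248837}
scene {'fx': 379.8135457056797, 'fy': 379.8135457056797, 'cx': 252.50769831545267, 'cy': 186.7709775560883, 'R': array([[ 0.52462653, -0.85128443,  0.00904576],
       [-0.45824996, -0.29133155, -0.83972192],
       [ 0.71747751,  0.43639517, -0.54294131]]), 't': array([-0.3581214 ,  0.31513032,  1.2106042 ])}
side {'fx': 438.9190983891622, 'fy': 438.9190983891622, 'cx': 256.7371907880656, 'cy': 195.4426139553063, 'R': array([[ 0.97722851, -0.21203737, -0.00803699],
       [-0.11147802, -0.48080983, -0.86970947],
       [ 0.18054665,  0.85080084, -0.49349858]]), 't': array([-0.57653052,  0.11750608,  1.47358687])}
wrist {'fx': 322.78851196573964, 'fy': 322.78851196573964, 'cx': 258.3351914800353, 'cy': 191.19508100866008, 'T_tool_cam': array([[-5.55393343e-04, -2.49432488e-01,  9.68392031e-01,
        -1.65801826e-01],
       [ 9.99999773e-01,  2.29709210e-04,  6.32688145e-04,
         3.26629059e-04],
       [-3.80261546e-04,  9.68392163e-01,  2.49432304e-01,
        -6.91971651e-02],
       [ 0.00000000e+00,  0.00000000e+00,  0.00000000e+00,
         1.00000000e+00]])}
0.0188
```

View pics/scene0.png

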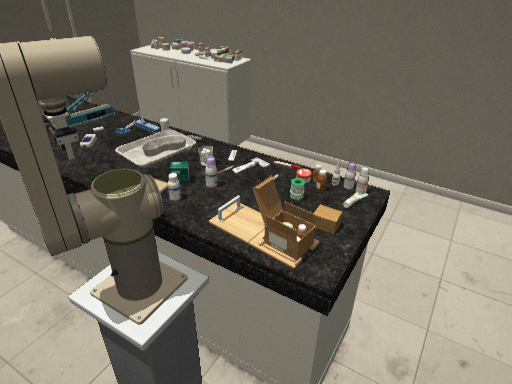

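View pics/side0.png

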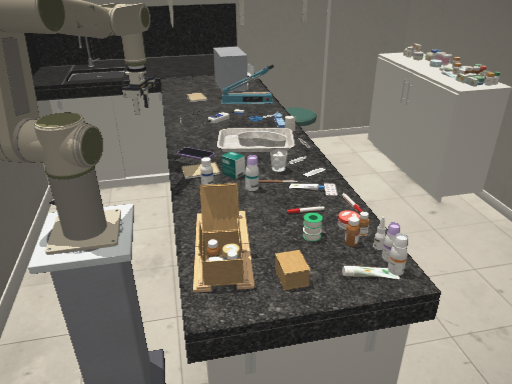

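View pics/wrist0.png

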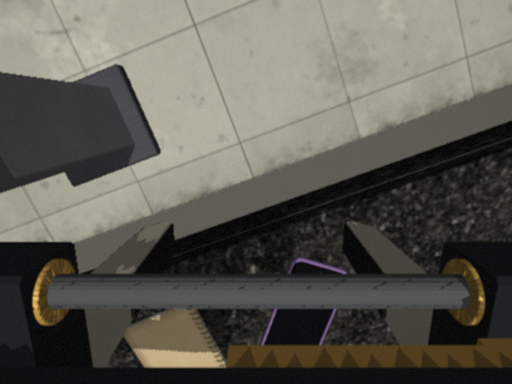

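```bash
python3 - <<'E'
from plant import robot
for n in ["scene","side"]:
  for t in ["line_near","line_far","handle","carton_place","edge","carton","flap_near_edge","flap_far_edge","lid_edge","tape","green_carton","syrup","white_bottle","notepad","marker"]:
    print(n,t,[( [round(float(v)) for v in r["point"]],round(float(r["p"]),2)) for r in robot.mark_of(n,t)])
E
```

```text
scene line_near [([272, 216], 0.56)]
scene line_far [([275, 218], 0.67)]
scene handle [([228, 202], 0.72)]
scene carton_place [([299, 194], 0.38)]
scene edge [([353, 264], 0.55)]
scene carton [([289, 245], 0.9)]
scene flap_near_edge [([284, 222], 0.72)]
scene flap_far_edge [([298, 205], 0.68), ([250, 242], 0.62), ([284, 222], 0.22)]
scene lid_edge [([264, 182], 0.93), ([314, 205], 0.81)]
scene tape [([298, 195], 0.8)]
scene green_carton [([178, 181], 0.91), ([178, 194], 0.39), ([277, 217], 0.22)]
scene syrup [([214, 185], 0.53)]
scene white_bottle [([175, 196], 0.59)]
scene notepad [([152, 190], 0.53), ([283, 222], 0.33)]
scene marker [([298, 207], 0.65)]
side line_near [([194, 244], 0.93)]
side line_far [([250, 245], 0.86)]
side handle []
side carton_place [([305, 210], 0.54)]
side edge [([254, 322], 0.75), ([252, 187], 0.35)]
side carton [([224, 266], 0.6), ([293, 280], 0.55)]
side flap_near_edge [([202, 230], 0.51)]
side flap_far_edge [([236, 226], 0.53), ([251, 185], 0.48), ([194, 247], 0.2)]
side lid_edge [([287, 254], 0.97), ([216, 186], 0.85)]
side tape [([314, 240], 0.63)]
side green_carton [([231, 174], 0.73)]
side syrup [([254, 186], 0.89)]
side white_bottle [([206, 184], 0.55)]
side notepad [([201, 172], 0.56)]
side marker [([308, 213], 0.49)]
```

```bash
cat > h.py <<'E'
import numpy as np, cv2
from plant import robot
from scipy.spatial.transform import Rotation as Rn
C={n:robot.get_calibration(n) for n in ["scene","side"]}
def proj(n,X):
    c=C[n]; P=np.atleast_2d(X)@np.array(c["R"]).T+c["t"]
    return np.c_[c["fx"]*P[:,0]/P[:,2]+c["cx"],c["fy"]*P[:,1]/P[:,2]+c["cy"]]
def back(n,uv,z):
    c=C[n]; R=np.array(c["R"]); d=R.T@np.array([(uv[0]-c["cx"])/c["fx"],(uv[1]-c["cy"])/c["fy"],1]); o=-R.T@c["t"]
    return o+d*(z-o[2])/d[2]
def tri(uvs):
    A=[];b=[]
    for n,uv in uvs.items():
        c=C[n]; R=np.array(c["R"]); d=R.T@np.array([(uv[0]-c["cx"])/c["fx"],(uv[1]-c["cy"])/c["fy"],1]); d/=np.linalg.norm(d);o=-R.T@c["t"]
        M=np.eye(3)-np.outer(d,d); A.append(M); b.append(M@o)
    return np.linalg.lstsq(np.vstack(A),np.hstack(b),rcond=None)[0]
E
python3 - <<'E'
from h import *
a=cv2.imread("pics/scene0.png")[165:275,195:355]; cv2.imwrite("pics/sc_z.png",cv2.resize(a,None,fx=5,fy=5,interpolation=cv2.INTER_CUBIC))
a=cv2.imread("pics/side0.png")[175:295,180:320]; cv2.imwrite("pics/si_z.png",cv2.resize(a,None,fx=5,fy=5,interpolation=cv2.INTER_CUBIC))
print(back("side",(194,244),.012),back("side",(250,245),.012),back("scene",(228,202),.06),back("scene",(353,264),0),back("side",(254,322),0))
print(tri({"scene":(264,182),"side":(216,186)}),tri({"scene":(284,222),"side":(202,230)}),tri({"scene":(298,205),"side":(236,226)}),tri({"scene":(289,245),"side":(224,266)}))
E
```

```text
[ 0.34985283 -0.1761703   0.012     ] [ 0.52060566 -0.22065547  0.012     ] [ 0.46084303 -0.02242693  0.06      ] [ 0.45624926 -0.54375894  0.        ] [ 0.46816314 -0.52876019  0.        ]
[ 0.42870794 -0.20114232  0.2265736 ] [ 0.36872925 -0.31353507  0.14837196] [ 0.46388365 -0.31898157  0.1562743 ] [ 0.42224631 -0.31342593  0.01096882]
```

View pics/sc_z.png

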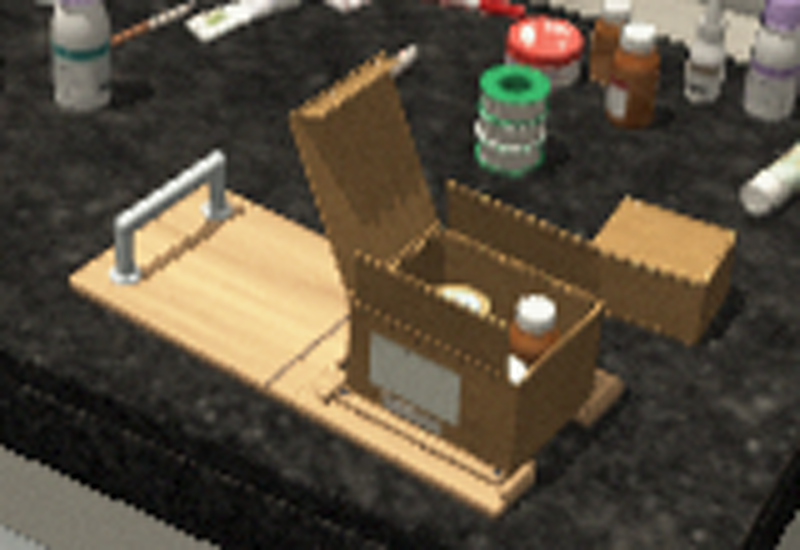

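View pics/si_z.png

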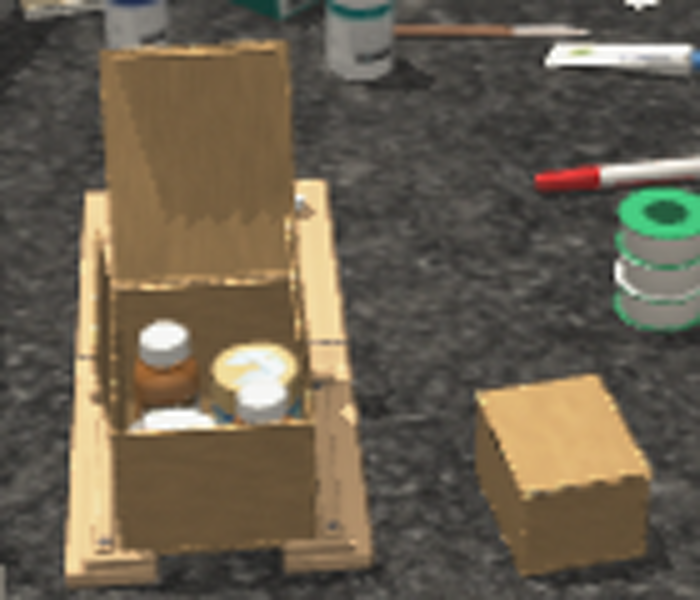

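```bash
cat > fit.py <<'E'
from h import *
from scipy.optimize import least_squares
obs=[("scene",(-.085,0,.012),(248,242)),("side",(-.085,0,.012),(195.6,246.4)),("side",(.085,0,.012),(249,243.4)),
("scene",(-.085,.2,.012),(209.2,221.6)),("scene",(-.085,-.2,.012),(294,266)),("side",(-.085,-.2,.012),(193.8,289)),("side",(.085,-.2,.012),(253.8,286.5)),
("side",(-.085,.2,.012),(197.8,213.4)),("side",(.085,.2,.012),(245,211)),("scene",(0,.165,.068),(229,202))]
def W(p,X):
    X=np.atleast_2d(X); c,s=np.cos(p[2]),np.sin(p[2])
    return np.c_[p[0]+c*X[:,0]-s*X[:,1],p[1]+s*X[:,0]+c*X[:,1],X[:,2]]
def res(p): return np.hstack([proj(n,W(p,X))[0]-uv for n,X,uv in obs])
if __name__=="__main__":
    r=least_squares(res,[.43,-.2,0],loss="soft_l1"); print(r.x); print(res(r.x).reshape(-1,2).round(1))
    p=r.x
    print("edge pts", [back("side",uv,0).round(3) for uv in [(190,334),(254,325),(437,292)]])
    # carton hinge etc predicted
    cx,cy=0,-.12
    import itertools
    for n in ["scene","side"]:
        im=cv2.imread(f"pics/{n}0.png"); k=4
        o=(195,165) if n=="scene" else (180,170); im=im[o[1]:o[1]+130,o[0]:o[0]+160]; im=cv2.resize(im,None,fx=k,fy=k,interpolation=cv2.INTER_CUBIC)
        def L(a,b,col):
            q=(proj(n,W(p,[a,b]))-o)*k+k/2
            cv2.line(im,tuple(q[0].astype(int).tolist()),tuple(q[1].astype(int).tolist()),col,1)
        for a,b in [((-.085,-.2),(-.085,.2)),((.085,-.2),(.085,.2)),((-.085,0),(.085,0)),((-.085,.2),(.085,.2)),((-.085,-.2),(.085,-.2))]:
            L((*a,.012),(*b,.012),(0,255,0))
        for z in (.012,.097):
            for a,b in [((-1,-1),(-1,1)),((-1,1),(1,1)),((1,1),(1,-1)),((1,-1),(-1,-1))]:
                L((.055*a[0],-.12+.07*a[1],z),(.055*b[0],-.12+.07*b[1],z),(255,0,255))
        L((-.049,.165,.06),(.049,.165,.06),(0,0,255))
        cv2.imwrite(f"pics/fit_{n}.png",im)
E
python3 fit.py
```

```text
[ 0.4358898  -0.19871554 -0.12783878]
[[ 0.7 -0.3]
 [-0.7 -0.3]
 [ 0.2 -0.4]
 [-0.1 -1.7]
 [ 1.   1. ]
 [-1.6  0.4]
 [ 0.5 -1.1]
 [-0.8 -0.9]
 [ 0.2 -1. ]
 [ 1.  -0.2]]
edge pts [array([ 0.307, -0.533,  0.   ]), array([ 0.466, -0.539,  0.   ]), array([ 0.979, -0.531,  0.   ])]
```

View pics/fit_scene.png

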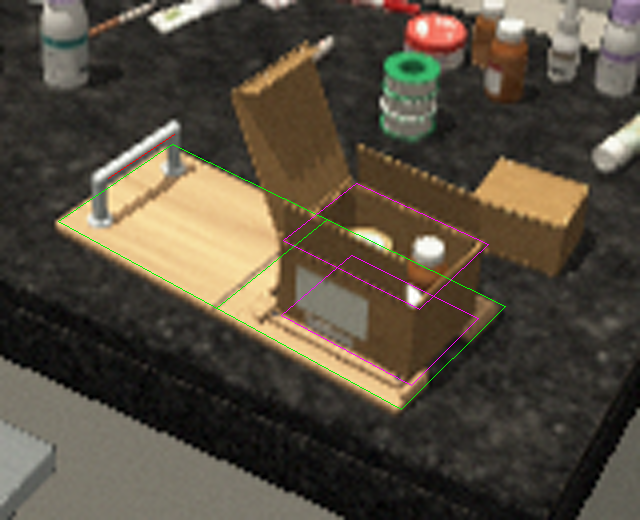

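View pics/fit_side.png

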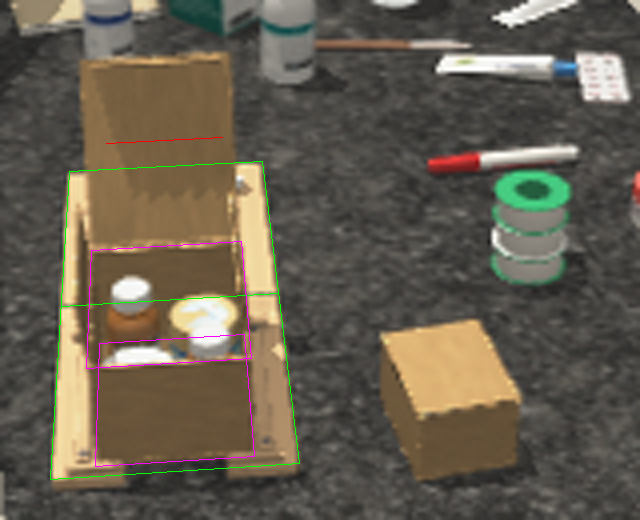

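```bash
python3 - <<'E'
from fit import *
s=robot.read_state(); print(s["t"]); print(Rn.from_rotvec(s["orientation"]).as_matrix().round(3))
for n,t,uv in [("side","tape",(314,240)),("side","green",(231,174)),("side","syrup",(254,186)),("side","white",(206,184)),("side","marker",(308,211)),("scene","tape",(298,195)),("scene","syr",(212,187)),("scene","white",(175,200))]: print(n,t,back(n,uv,0).round(3))
# decoy box base corners in side
print([back("side",uv,0).round(3) for uv in [(276,272),(283.6,289.6),(309,285)]])
p=[0.4359,-0.1987,-0.1278]
# observed carton features: triangulate
Z=lambda a:(a[0]/5+195,a[1]/5+165); Y=lambda a:(a[0]/5+180,a[1]/5+175)
t={"lid_free_near":((292,115),(103,48)),"lid_free_far":((385,55),(287,42)),"frontnear_top":((520,380),(113,430)),"frontfar_top":((605,300),(314,425)),"bot_frontnear":((510,470),(122,550))}
inv=lambda X:(np.array([[np.cos(p[2]),np.sin(p[2])],[-np.sin(p[2]),np.cos(p[2])]])@(X[:2]-p[:2])-[0,-.12]).round(3)
for k,(a,b) in t.items():
    X=tri({"scene":Z(a),"side":Y(b)}); print(k,X.round(3),"carton xy",inv(X))
P=lambda x,y,z:W(p,(x,y-.12,z))[0].round(3)
for x in (-.1,-.054,.054,.1): print(x,P(x,-.035,.1))
for y in (.069,.15,-.03): print("lid",y,P(0,y,.1))
print("handle",W(p,(0,.165,.06)))
E
```

```text
1.65
[[ 0.     0.349  0.937]
 [ 0.     0.937 -0.349]
 [-1.     0.     0.   ]]
side tape [ 0.73  -0.224  0.   ]
side green [0.546 0.304 0.   ]
side syrup [0.618 0.179 0.   ]
side white [0.434 0.239 0.   ]
side marker [ 0.767 -0.049  0.   ]
scene tape [ 0.736 -0.199  0.   ]
scene syr [ 0.587  0.154 -0.   ]
scene white [0.422 0.226 0.   ]
[array([ 0.571, -0.352,  0.   ]), array([ 0.573, -0.429,  0.   ]), array([ 0.647, -0.427,  0.   ])]
lid_free_near [ 0.385 -0.185  0.224] carton xy [-0.052  0.127]
lid_free_far [ 0.491 -0.197  0.222] carton xy [0.054 0.128]
frontnear_top [ 0.361 -0.377  0.096] carton xy [-0.051 -0.067]
frontfar_top [ 0.468 -0.392  0.095] carton xy [ 0.057 -0.067]
bot_frontnear [ 0.361 -0.377  0.014] carton xy [-0.052 -0.066]
-0.1 [ 0.317 -0.34   0.1  ]
-0.054 [ 0.363 -0.346  0.1  ]
0.054 [ 0.47  -0.359  0.1  ]
0.1 [ 0.515 -0.365  0.1  ]
lid 0.069 [ 0.429 -0.249  0.1  ]
lid 0.15 [ 0.44  -0.169  0.1  ]
lid -0.03 [ 0.417 -0.347  0.1  ]
handle [[ 0.45692965 -0.03504563  0.06      ]]
```

>>> play_rows:
  plan:
    - {"slide": [0.4,-1,0.3],"roll": 0.33,"fingers": -1}
    - {"slide": [0.4,-1,0.3],"roll": 0.33,"fingers": -1}
    - {"slide": [0.4,-1,0.3],"roll": 0.33,"fingers": -1}
    - {"slide": [0.4,-1,0.3],"roll": 0.33,"fingers": -1}
    - {"slide": [0.4,-1,0.2],"roll": 0.32,"fingers": -1}
    - {"slide": [0.4,-1,0],"roll": 0,"fingers": -1}
    - {"slide": [0.4,-1,0],"fingers": -1}
    - {"slide": [0.4,-1,0],"fingers": -1}
    - {"slide": [0.4,-1,0],"fingers": -1}
    - {"slide": [0.4,-1,0],"fingers": -1}
    - {"slide": [0.4,-1,0],"fingers": -1}
    - {"slide": [0.4,-1,0],"fingers": -1}
    - {"slide": [0.4,-1,0],"fingers": -1}
    - {"slide": [0.4,-1,0],"fingers": -1}
    - {"slide": [0.1,-1,0],"fingers": -1}
    - {"slide": [0,-1,0],"fingers": -1}
    - {"slide": [0,-1,0],"fingers": -1}
    - {"slide": [0,-1,0],"fingers": -1}
    - {"slide": [0,-1,0],"fingers": -1}
    - {"slide": [0,-1,0],"fingers": -1}
  squeeze: 20

```text
$.plan[6]: bad value
```

>>> play_rows:
  plan:
    - {"slide": [0.4,-1,0.3],"roll": 0.33,"fingers": -1}
    - {"slide": [0.4,-1,0.3],"roll": 0.33,"fingers": -1}
    - {"slide": [0.4,-1,0.3],"roll": 0.33,"fingers": -1}
    - {"slide": [0.4,-1,0.3],"roll": 0.33,"fingers": -1}
    - {"slide": [0.4,-1,0.2],"roll": 0.32,"fingers": -1}
    - {"slide": [0.4,-1,0],"roll": 0,"fingers": -1}
    - {"slide": [0.4,-1,0],"roll": 0,"fingers": -1}
    - {"slide": [0.4,-1,0],"roll": 0,"fingers": -1}
    - {"slide": [0.4,-1,0],"roll": 0,"fingers": -1}
    - {"slide": [0.4,-1,0],"roll": 0,"fingers": -1}
    - {"slide": [0.4,-1,0],"roll": 0,"fingers": -1}
    - {"slide": [0.4,-1,0],"roll": 0,"fingers": -1}
    - {"slide": [0.4,-1,0],"roll": 0,"fingers": -1}
    - {"slide": [0.4,-1,0],"roll": 0,"fingers": -1}
    - {"slide": [0.1,-1,0],"roll": 0,"fingers": -1}
    - {"slide": [0,-1,0],"roll": 0,"fingers": -1}
    - {"slide": [0,-1,0],"roll": 0,"fingers": -1}
    - {"slide": [0,-1,0],"roll": 0,"fingers": -1}
    - {"slide": [0,-1,0],"roll": 0,"fingers": -1}
    - {"slide": [0,-1,0],"roll": 0,"fingers": -1}
  squeeze: 20

```text
t: 4.15
tool_pos: [0.3805, -0.0387, 0.2608]
orientation: [0.1, 1.568, -0.1]
force: [-0.1, -0.1, 0.3]
opening: 0.0004
```

>>> play_rows:
  plan:
    - {"slide": [0,-1,0],"roll": 0,"fingers": -1}
    - {"slide": [0,-1,0],"roll": 0,"fingers": -1}
    - {"slide": [0,-1,0],"roll": 0,"fingers": -1}
    - {"slide": [0,-1,0],"roll": 0,"fingers": -1}
    - {"slide": [0,-1,0],"roll": 0,"fingers": -1}
    - {"slide": [0,-1,0],"roll": 0,"fingers": -1}
    - {"slide": [0,-1,0],"roll": 0,"fingers": -1}
    - {"slide": [-0.8,-1,0],"roll": 0,"fingers": -1}
    - {"slide": [-0.8,-1,0],"roll": 0,"fingers": -1}
    - {"slide": [-0.8,-1,0],"roll": 0,"fingers": -1}
    - {"slide": [0,0,-0.8],"roll": 0,"fingers": -1}
    - {"slide": [0,0,-0.9],"roll": 0,"fingers": -1}
    - {"slide": [0,0,-0.9],"roll": 0,"fingers": -1}
    - {"slide": [0,0,-0.9],"roll": 0,"fingers": -1}
    - {"slide": [0,0,-0.8],"roll": 0,"fingers": -1}
    - {"slide": [0,0,0],"roll": 0,"fingers": -1}

```text
t: 6.15
tool_pos: [0.3076, -0.3364, 0.1298]
orientation: [0.103, 1.571, -0.098]
force: [0.2, -0.8, 0.3]
opening: 0.0007
```

```bash
python3 - <<'E'
from h import *
for n,o in (("scene",(195,130)),("side",(130,120))):
    a=robot.read_camera(n)[:,:,::-1][o[1]:o[1]+150,o[0]:o[0]+190]; cv2.imwrite(f"pics/a_{n}.png",cv2.resize(a,None,fx=4,fy=4,interpolation=cv2.INTER_CUBIC))
E
```

```text
(no output)
```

View pics/a_scene.png

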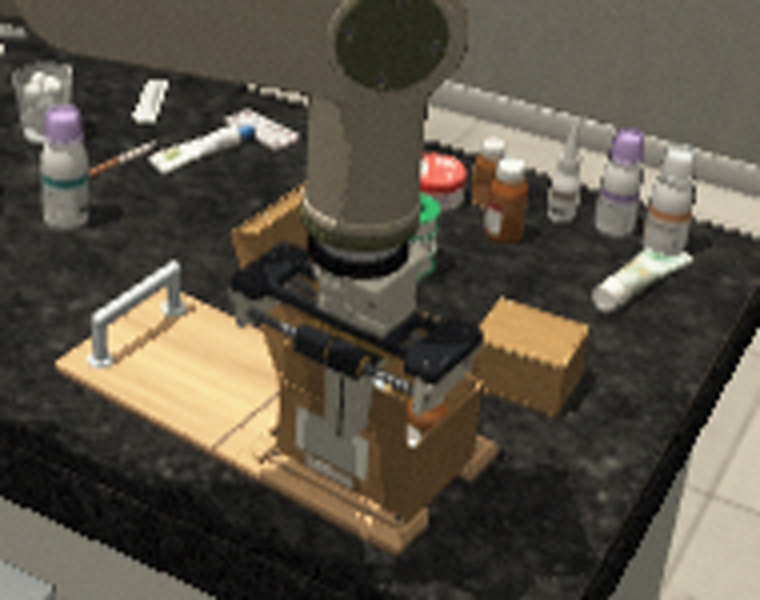

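View pics/a_side.png

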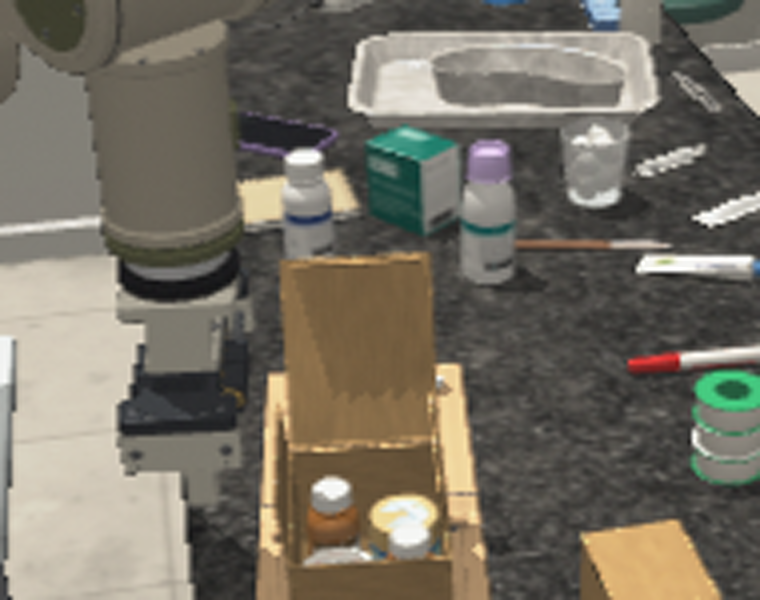

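>>> play_rows:
  plan:
    - {"slide": [0.7,-0.09,0],"roll": 0,"fingers": -1}
    - {"slide": [0.4,-0.05,0],"roll": 0,"fingers": -1}
    - {"slide": [0.4,-0.05,0],"roll": 0,"fingers": -1}
    - {"slide": [0.4,-0.05,0],"roll": 0,"fingers": -1}
    - {"slide": [0.4,-0.05,0],"roll": 0,"fingers": -1}
    - {"slide": [0.3,-0.04,-0.15],"roll": 0,"fingers": -1}
    - {"slide": [0.2,-0.02,-0.25],"roll": 0,"fingers": -1}
    - {"slide": [0.1,0,-0.25],"roll": 0,"fingers": -1}
    - {"slide": [0,0,-0.25],"roll": 0,"fingers": -1}
    - {"slide": [0,0,-0.1],"roll": 0,"fingers": -1}
    - {"slide": [0,0,0],"roll": 0,"fingers": -1}

```text
t: 7.62
tool_pos: [0.3952, -0.3481, 0.1013]
orientation: [0.101, 1.569, -0.1]
force: [0.1, -0.0, 0.6]
opening: 0.0005
```

```bash
cat > look.py <<'E'
import sys
from h import *
for n,o in (("scene",(195,130)),("side",(150,160))):
    a=robot.read_camera(n)[:,:,::-1][o[1]:o[1]+150,o[0]:o[0]+190]; cv2.imwrite(f"pics/{sys.argv[1]}_{n}.png",cv2.resize(a,None,fx=4,fy=4,interpolation=cv2.INTER_CUBIC))
E
python3 look.py b
```

```text
(no output)
```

View pics/b_scene.png

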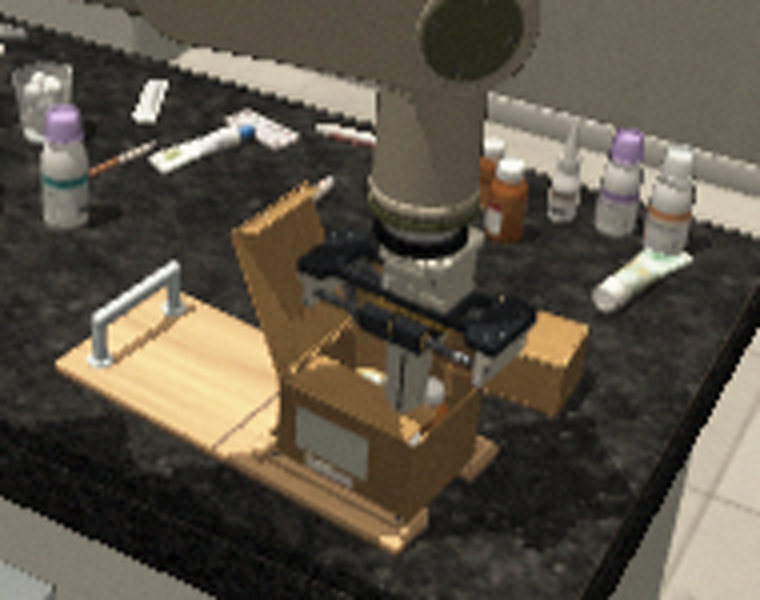

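View pics/b_side.png

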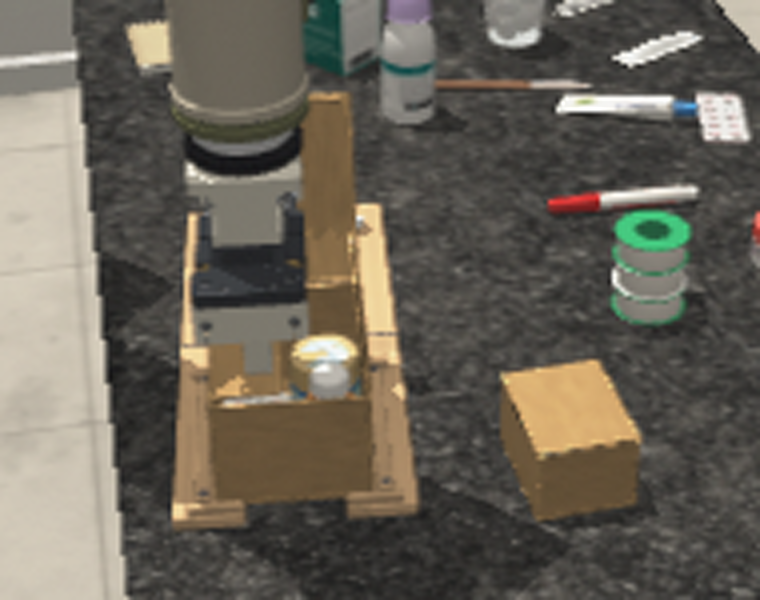

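>>> play_rows:
  plan:
    - {"slide": [0,0,-0.1],"roll": 0,"fingers": -1}
    - {"slide": [0,0,-0.05],"roll": 0,"fingers": -1}

```text
t: 7.98
tool_pos: [0.396, -0.3487, 0.0988]
orientation: [0.1, 1.567, -0.101]
force: [-5.1, 4.3, 17.8]
opening: 0.0001
```

>>> play_rows:
  plan:
    - {"slide": [0,0,1],"roll": 0,"fingers": -1}
    - {"slide": [0,0,1],"roll": 0,"fingers": -1}
    - {"slide": [0.4,-0.1,1],"roll": 0,"fingers": -1}
    - {"slide": [1,-0.1,0.2],"roll": 0,"fingers": -1}
    - {"slide": [1,-0.1,0],"roll": 0,"fingers": -1}
    - {"slide": [1,-0.1,0],"roll": 0,"fingers": -1}
    - {"slide": [0.7,-0.1,0],"roll": 0,"fingers": -1}
    - {"slide": [0,0,0],"roll": 0,"fingers": -1}
    - {"slide": [0,0,-0.7],"roll": 0,"fingers": -1}
    - {"slide": [0,0,-0.7],"roll": 0,"fingers": -1}
    - {"slide": [0,0,-0.7],"roll": 0,"fingers": -1}
    - {"slide": [0,0,0],"roll": 0,"fingers": -1}

```text
t: 9.48
tool_pos: [0.5165, -0.3619, 0.1265]
orientation: [0.103, 1.573, -0.098]
force: [0.1, -0.5, 0.4]
opening: 0.0003
```

```bash
python3 look.py c
```

```text
(no output)
```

View pics/c_scene.png

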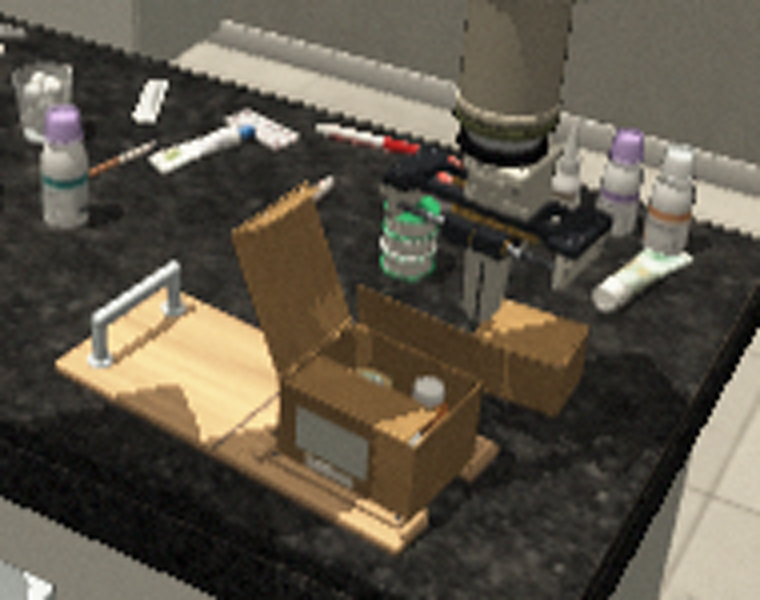

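View pics/c_side.png

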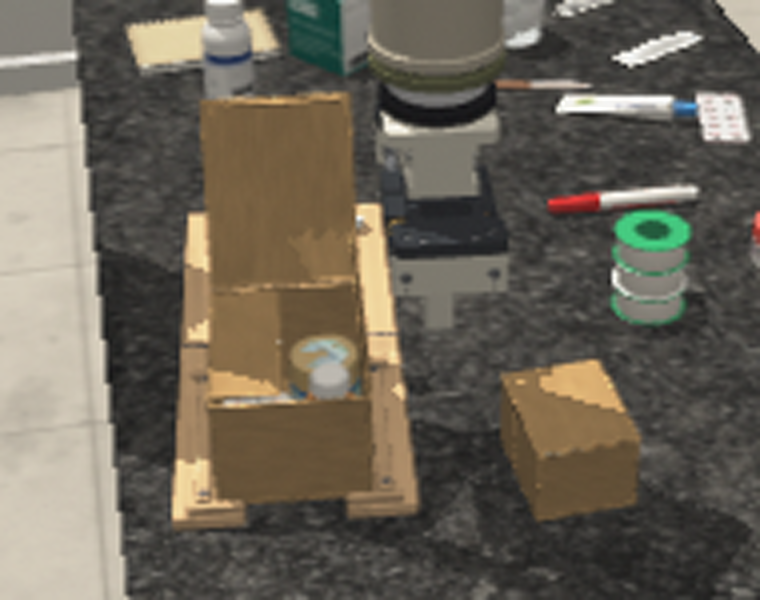

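>>> play_rows:
  plan:
    - {"slide": [-0.6,0.08,0],"roll": 0,"fingers": -1}
    - {"slide": [-0.4,0.05,0],"roll": 0,"fingers": -1}
    - {"slide": [-0.4,0.05,0],"roll": 0,"fingers": -1}
    - {"slide": [-0.4,0.05,0],"roll": 0,"fingers": -1}
    - {"slide": [-0.3,0.04,-0.1],"roll": 0,"fingers": -1}
    - {"slide": [-0.3,0.04,-0.15],"roll": 0,"fingers": -1}
    - {"slide": [-0.15,0.02,-0.25],"roll": 0,"fingers": -1}
    - {"slide": [0,0,-0.25],"roll": 0,"fingers": -1}
    - {"slide": [0,0,-0.15],"roll": 0,"fingers": -1}
    - {"slide": [0,0,-0.06],"roll": 0,"fingers": -1}
    - {"slide": [0,0,0],"roll": 0,"fingers": -1}

```text
t: 10.95
tool_pos: [0.4422, -0.3533, 0.1011]
orientation: [0.1, 1.569, -0.1]
force: [0.6, -0.0, 0.5]
opening: 0.0004
```

```bash
python3 look.py d
```

```text
(no output)
```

View pics/d_scene.png

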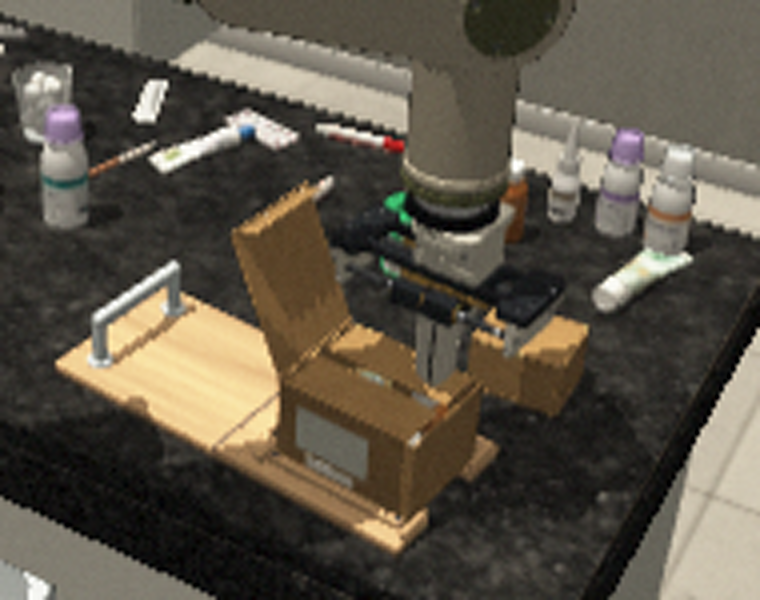

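View pics/d_side.png

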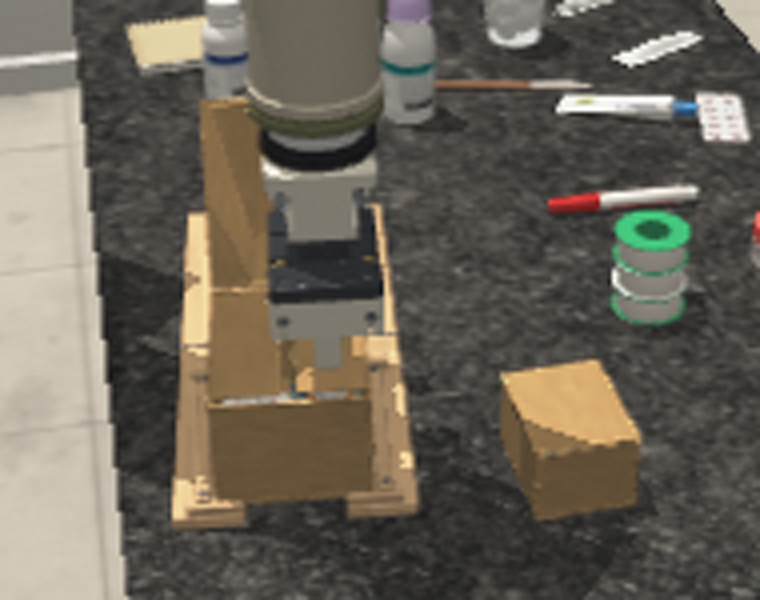

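>>> play_rows:
  plan:
    - {"slide": [0,0,-0.08],"roll": 0,"fingers": -1}
    - {"slide": [0,0,-0.02],"roll": 0,"fingers": -1}

```text
t: 11.3
tool_pos: [0.4425, -0.3538, 0.0994]
orientation: [0.1, 1.567, -0.101]
force: [-2.4, 1.5, 8.4]
opening: 0.0003
```

>>> play_rows:
  plan:
    - {"slide": [0,0,0.9],"roll": 0,"fingers": -1}
    - {"slide": [0,0,1],"roll": 0,"fingers": -1}
    - {"slide": [0,0,1],"roll": 0,"fingers": -1}
    - {"slide": [0,0,1],"roll": 0,"fingers": -1}
    - {"slide": [0,0,1],"roll": 0,"fingers": -1}
    - {"slide": [0,0,1],"roll": 0,"fingers": -1}
    - {"slide": [0,1,0],"roll": 0,"fingers": -1}
    - {"slide": [0,1,0],"roll": 0,"fingers": -1}
    - {"slide": [0,1,0],"roll": 0,"fingers": -1}
    - {"slide": [0,1,0],"roll": 0,"fingers": -1}
    - {"slide": [0,1,0],"roll": 0,"fingers": -1}
    - {"slide": [0,1,0],"roll": 0,"fingers": -1}
    - {"slide": [0,1,0],"roll": 0,"fingers": -1}
    - {"slide": [0,0.2,0],"roll": 0,"fingers": -1}
    - {"slide": [0,0,0],"roll": 0,"fingers": -1}
    - {"slide": [0,0,-0.9],"roll": 0,"fingers": -1}
    - {"slide": [0,0,-1],"roll": 0,"fingers": -1}
    - {"slide": [0,0,-1],"roll": 0,"fingers": -1}
    - {"slide": [0,0,0],"roll": 0,"fingers": -1}

```text
t: 13.68
tool_pos: [0.4403, -0.1376, 0.1858]
orientation: [0.103, 1.573, -0.1]
force: [-0.6, -1.1, 1.4]
opening: 0.0003
```

```bash
python3 look.py e
```

```text
(no output)
```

View pics/e_scene.png

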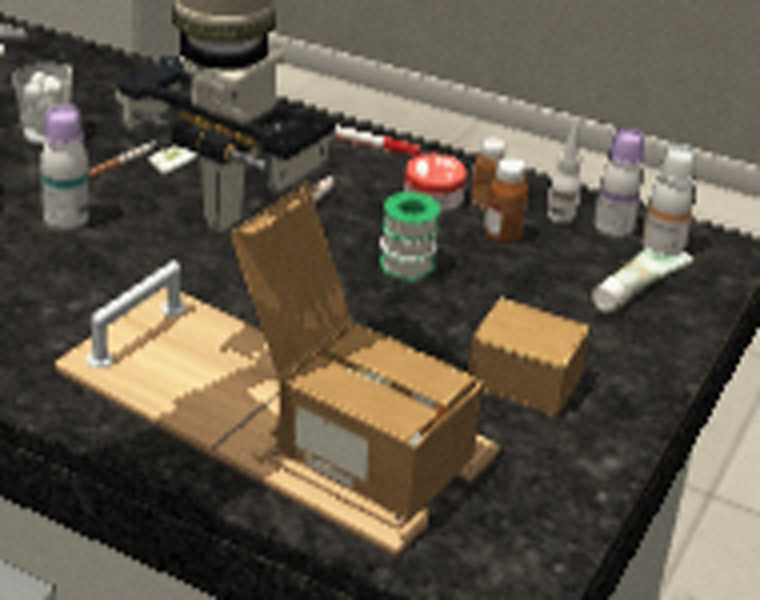

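View pics/e_side.png

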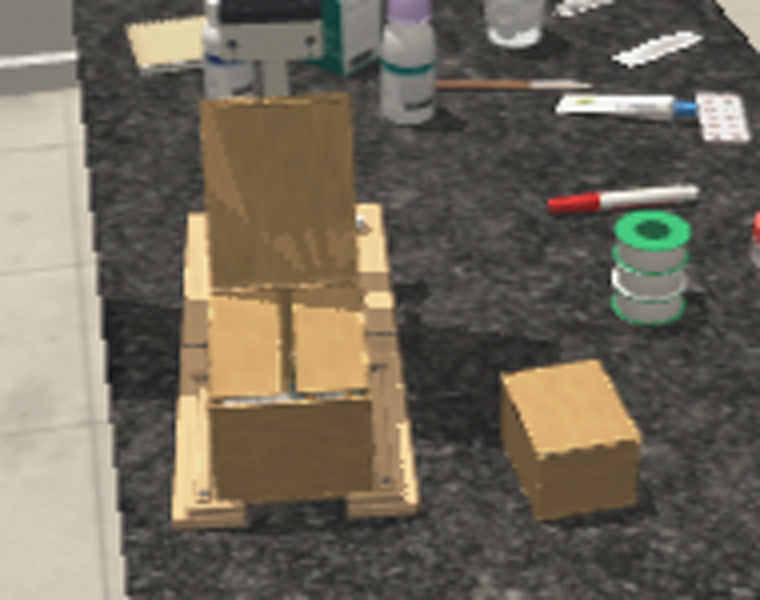

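>>> play_rows:
  plan:
    - {"slide": [-0.06,-0.5,0],"roll": 0,"fingers": -1}
    - {"slide": [-0.06,-0.5,0],"roll": 0,"fingers": -1}
    - {"slide": [-0.06,-0.5,0],"roll": 0,"fingers": -1}
    - {"slide": [-0.06,-0.5,0],"roll": 0,"fingers": -1}
    - {"slide": [-0.06,-0.5,0],"roll": 0,"fingers": -1}
    - {"slide": [-0.06,-0.5,0],"roll": 0,"fingers": -1}
    - {"slide": [-0.06,-0.5,0],"roll": 0,"fingers": -1}
    - {"slide": [-0.06,-0.5,0],"roll": 0,"fingers": -1}
    - {"slide": [-0.06,-0.5,0],"roll": 0,"fingers": -1}
    - {"slide": [-0.06,-0.5,0],"roll": 0,"fingers": -1}
    - {"slide": [0,0,0],"roll": 0,"fingers": -1}

```text
t: 15.15
tool_pos: [0.4238, -0.2885, 0.1883]
orientation: [0.101, 1.569, -0.102]
force: [-0.2, 0.7, 0.3]
opening: 0.0005
```

```bash
python3 look.py f
```

View pics/f_scene.png

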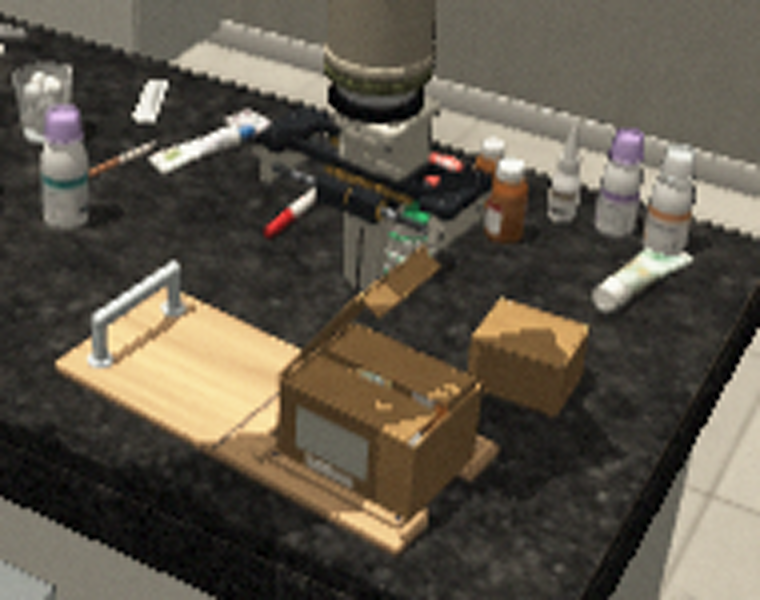

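View pics/f_side.png

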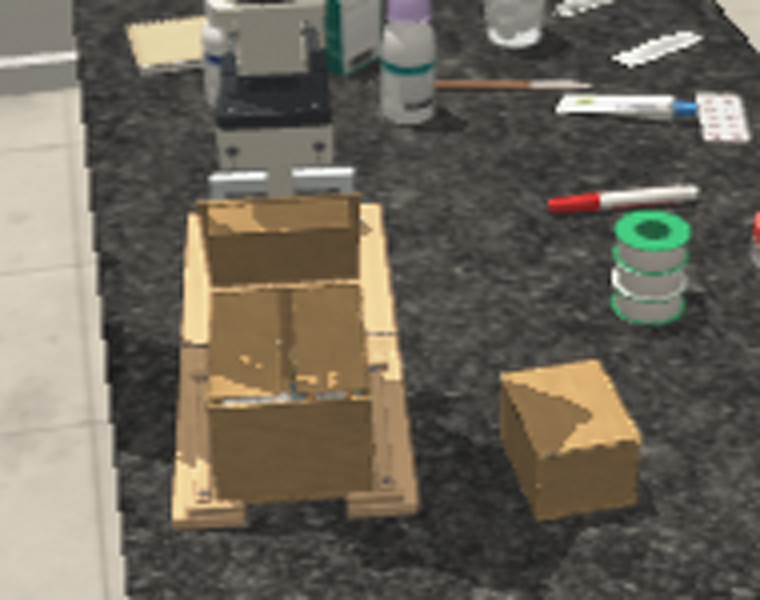

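>>> play_rows:
  plan:
    - {"slide": [-0.02,-0.15,-0.3],"roll": 0,"fingers": -1}
    - {"slide": [-0.02,-0.15,-0.35],"roll": 0,"fingers": -1}
    - {"slide": [-0.02,-0.15,-0.35],"roll": 0,"fingers": -1}
    - {"slide": [-0.02,-0.15,-0.35],"roll": 0,"fingers": -1}
    - {"slide": [-0.02,-0.15,-0.35],"roll": 0,"fingers": -1}
    - {"slide": [-0.02,-0.15,-0.35],"roll": 0,"fingers": -1}
    - {"slide": [-0.02,-0.15,-0.3],"roll": 0,"fingers": -1}
    - {"slide": [0,-0.1,-0.2],"roll": 0,"fingers": -1}
    - {"slide": [0,0,-0.1],"roll": 0,"fingers": -1}
    - {"slide": [0,0,0],"roll": 0,"fingers": -1}

```text
t: 16.5
tool_pos: [0.4198, -0.3218, 0.1087]
orientation: [0.1, 1.569, -0.1]
force: [-0.1, -0.0, 0.1]
opening: 0.0001
```

```bash
python3 look.py g
```

```text
(no output)
```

View pics/g_scene.png

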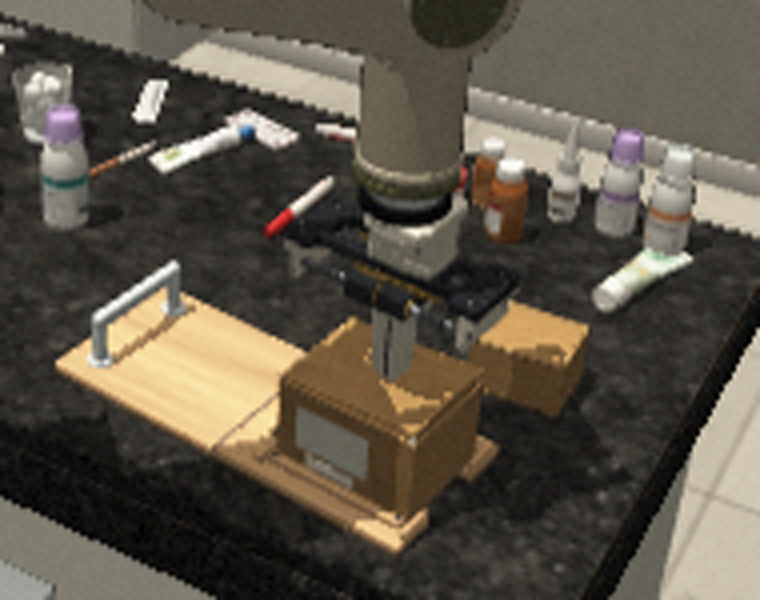

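View pics/g_side.png

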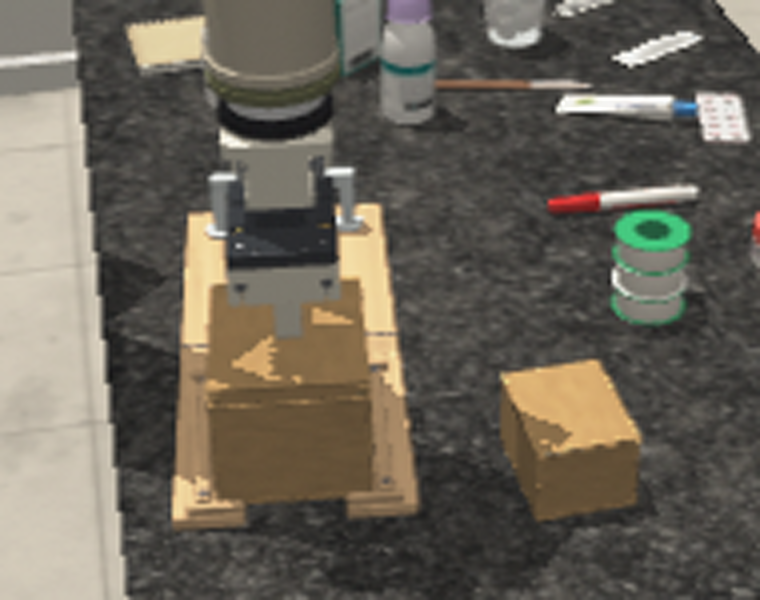

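>>> play_rows:
  plan:
    - {"slide": [-0.04,-0.3,0],"roll": 0,"fingers": -1}
    - {"slide": [-0.04,-0.3,0],"roll": 0,"fingers": -1}
    - {"slide": [0,0,-0.1],"roll": 0,"fingers": -1}
    - {"slide": [0,0,-0.06],"roll": 0,"fingers": -1}
    - {"slide": [0,0,0],"roll": 0,"fingers": -1}

```text
t: 17.23
tool_pos: [0.4172, -0.3395, 0.1036]
orientation: [0.101, 1.569, -0.1]
force: [-0.1, -0.5, -0.1]
opening: 0.0003
```

>>> play_rows:
  plan:
    - {"slide": [0,0,-0.06],"roll": 0,"fingers": -1}
    - {"slide": [0,0,0],"roll": 0,"fingers": -1}

```text
t: 17.48
tool_pos: [0.4175, -0.3397, 0.1031]
orientation: [0.1, 1.568, -0.1]
force: [-2.1, 3.1, 7.3]
opening: 0.0002
```

>>> play_rows:
  plan:
    - {"slide": [0,0,-0.04],"roll": 0,"fingers": -1}
    - {"slide": [0,0,1],"roll": 0,"fingers": -1}
    - {"slide": [0,0,1],"roll": 0,"fingers": -1}
    - {"slide": [0.1,0.6,0.8],"roll": 0,"fingers": 0.1}
    - {"slide": [0.14,1,0],"roll": 0,"fingers": 0.1}
    - {"slide": [0.14,1,0],"roll": 0,"fingers": 0.1}
    - {"slide": [0.14,1,0],"roll": 0,"fingers": 0.1}
    - {"slide": [0.14,1,0],"roll": 0,"fingers": 0.1}
    - {"slide": [0.14,1,0],"roll": 0,"fingers": 0.1}
    - {"slide": [0.14,1,0],"roll": 0,"fingers": 0.1}
    - {"slide": [0.14,1,0],"roll": 0,"fingers": 0.1}
    - {"slide": [0.14,1,0],"roll": 0,"fingers": 0.1}
    - {"slide": [0.1,1,0],"roll": 0,"fingers": 0.1}
    - {"slide": [0,0.5,0],"roll": 0,"fingers": 0.1}
    - {"slide": [0,0,-0.8],"roll": 0,"fingers": 0.1}
    - {"slide": [0,0,-0.8],"roll": 0,"fingers": 0.1}
    - {"slide": [0,0,0],"roll": 0,"fingers": 0.1}

```text
t: 19.6
tool_pos: [0.4554, -0.0368, 0.1351]
orientation: [0.101, 1.572, -0.1]
force: [-0.6, 0.3, -0.9]
opening: 0.0509
```

```bash
python3 look.py i; python3 - <<'E'
from h import *
cv2.imwrite("pics/w_i.png",robot.read_camera("wrist")[:,:,::-1])
print(robot.mark_of("wrist","handle"))
E
```

```text
[{'point': [265.7, 192.3], 'p': 0.87}]
```

View pics/i_scene.png

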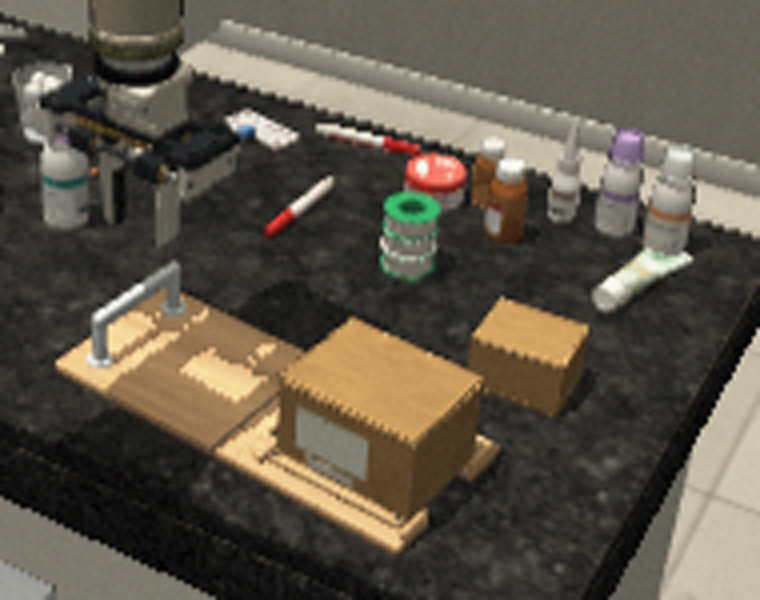

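View pics/w_i.png

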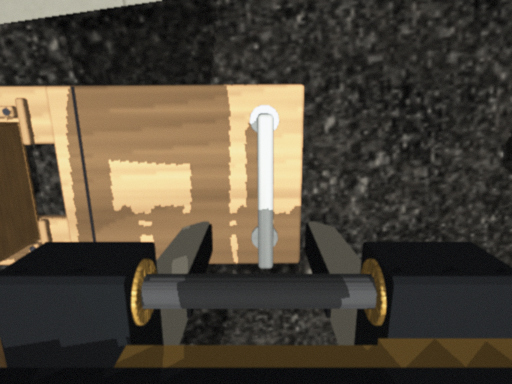

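View pics/i_side.png

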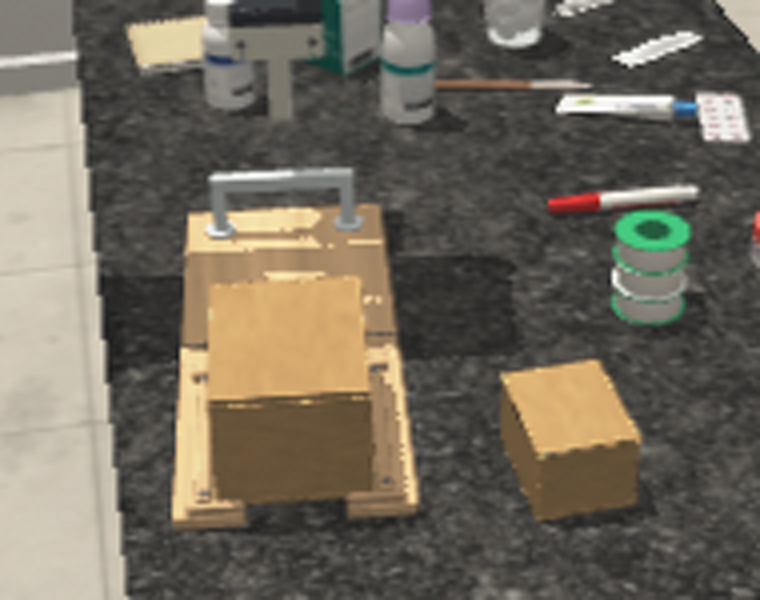

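```bash
cat >> h.py <<'E'
def wback(uv,z,s):
    c=robot.get_calibration("wrist"); T=np.array(c["T_tool_cam"]); R=Rn.from_rotvec(s["orientation"]).as_matrix()
    o=R@T[:3,3]+s["tool_pos"]; d=R@T[:3,:3]@np.array([(uv[0]-c["cx"])/c["fx"],(uv[1]-c["cy"])/c["fy"],1])
    return o+d*(z-o[2])/d[2]
E
python3 - <<'E'
from h import *
s=robot.read_state()
for uv,z in [((265.7,192.3),.068),((265,116),.068),((265,268),.068),((303,85),.012),((299,264),.012),((73,88),.012),((93,240),.012)]: print(uv,wback(uv,z,s).round(4))
E
```

```text
(265.7, 192.3) [ 0.4514 -0.0302  0.068 ]
(265, 116) [ 0.3956 -0.0239  0.068 ]
(265, 268) [ 0.5139 -0.0385  0.068 ]
(303, 85) [0.3755 0.0127 0.012 ]
(299, 264) [ 0.5435 -0.007   0.012 ]
(73, 88) [ 0.3526 -0.1844  0.012 ]
(93, 240) [ 0.4924 -0.2033  0.012 ]
```

>>> play_rows:
  plan:
    - {"slide": [0,0.2,-0.5],"roll": 0,"fingers": 0.1}
    - {"slide": [0,0,-0.8],"roll": 0,"fingers": 0.1}
    - {"slide": [0,0,-0.8],"roll": 0,"fingers": 0.1}
    - {"slide": [0,0,-0.8],"roll": 0,"fingers": 0.1}
    - {"slide": [0,0,-0.23],"roll": 0,"fingers": 0.1}
    - {"slide": [0,0,0],"roll": 0,"fingers": -1}
    - {"slide": [0,0,0],"roll": 0,"fingers": -1}
    - {"slide": [0,0,0],"roll": 0,"fingers": -1}
    - {"slide": [0,0,0],"roll": 0,"fingers": -1}
  squeeze: 55

```text
t: 20.92
tool_pos: [0.4575, -0.031, 0.0437]
orientation: [0.1, 1.567, -0.1]
force: [-0.4, 0.1, 0.1]
opening: 0.0158
```

>>> play_rows:
  plan:
    - {"slide": [0,0,0],"roll": 0,"fingers": -1}
    - {"slide": [0,0,0],"roll": 0,"fingers": -1}
    - {"slide": [0,0,0],"roll": 0,"fingers": -1}

```text
t: 21.3
tool_pos: [0.4574, -0.0313, 0.0437]
orientation: [0.1, 1.568, -0.101]
force: [-0.8, -3.7, 6.6]
opening: 0.0115
```

>>> play_rows:
  plan:
    - {"slide": [0,-0.15,0],"roll": 0.02,"fingers": -1}
    - {"slide": [-0.03,-0.3,0],"roll": 0.04,"fingers": -1}
    - {"slide": [-0.05,-0.5,0],"roll": 0.06,"fingers": -1}
    - {"slide": [-0.05,-0.5,0],"roll": 0.06,"fingers": -1}
    - {"slide": [-0.05,-0.5,0],"roll": 0.06,"fingers": -1}
    - {"slide": [-0.05,-0.5,0],"roll": 0.06,"fingers": -1}
    - {"slide": [-0.05,-0.5,0],"roll": 0.06,"fingers": -1}
    - {"slide": [-0.05,-0.5,0],"roll": 0.06,"fingers": -1}
    - {"slide": [-0.05,-0.4,0],"roll": 0.06,"fingers": -1}
    - {"slide": [-0.03,-0.25,0],"roll": 0.04,"fingers": -1}
    - {"slide": [0,-0.1,0],"roll": 0,"fingers": -1}
    - {"slide": [0,0,0],"roll": 0,"fingers": -1}

```text
t: 22.8
tool_pos: [0.4454, -0.1554, 0.0436]
orientation: [0.046, 1.569, -0.041]
force: [-0.1, 7.7, 9.1]
opening: 0.0114
```

```bash
cat > look2.py <<'E'
import sys
from h import *
for n,o in (("scene",(230,150)),("side",(150,200))):
    a=robot.read_camera(n)[:,:,::-1][o[1]:o[1]+150,o[0]:o[0]+190]; cv2.imwrite(f"pics/{sys.argv[1]}_{n}.png",cv2.resize(a,None,fx=4,fy=4,interpolation=cv2.INTER_CUBIC))
cv2.imwrite(f"pics/{sys.argv[1]}_wrist.png",robot.read_camera("wrist")[:,:,::-1])
E
python3 look2.py j
```

```text
(no output)
```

View pics/j_scene.png

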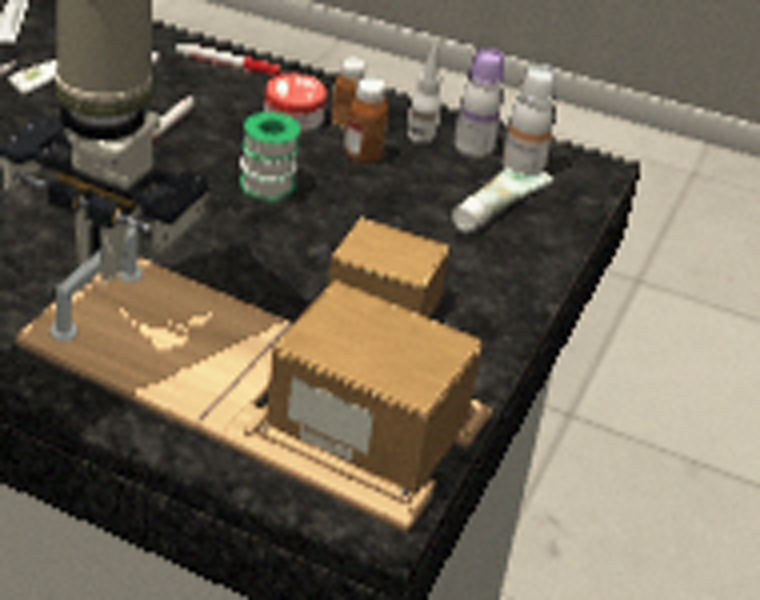

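View pics/j_side.png

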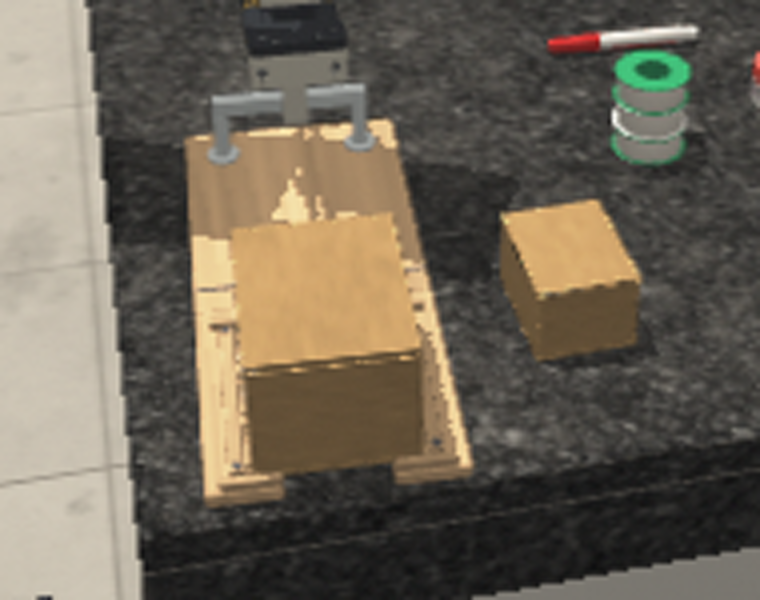

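View pics/j_wrist.png

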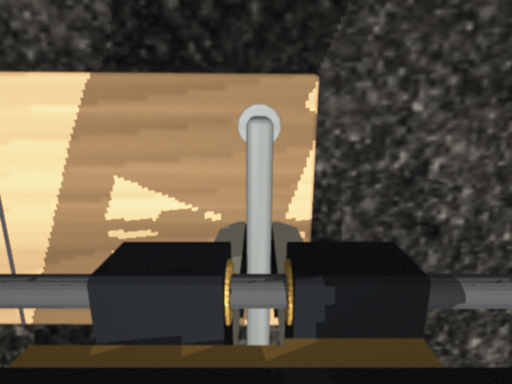

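```bash
python3 - <<'E'
from h import *
a=robot.read_camera("scene")[:,:,::-1]; b=robot.read_camera("side")[:,:,::-1]
cv2.imwrite("pics/full_scene.png",a);cv2.imwrite("pics/full_side.png",b)
def en(x): return np.clip(x.astype(float)*2.5,0,255).astype(np.uint8)
cv2.imwrite("pics/ez_scene.png",cv2.resize(en(a[220:310,300:400]),None,fx=6,fy=6,interpolation=cv2.INTER_CUBIC))
cv2.imwrite("pics/ez_side.png",cv2.resize(en(b[290:360,180:310]),None,fx=6,fy=6,interpolation=cv2.INTER_CUBIC))
for y in (-.525,-.53,-.535,-.54):
    print(y,proj("scene",[(.35,y,0),(.5,y,0),(.8,y,0)]).round(1).tolist(),proj("side",[(.35,y,0),(.5,y,0),(.8,y,0)]).round(1).tolist())
E
```

```text
-0.525 [[336.5, 281.6], [352.0, 254.5], [376.7, 211.6]] [[207.1, 328.7], [265.9, 318.9], [375.4, 300.6]]
-0.53 [[337.9, 282.2], [353.4, 255.0], [377.9, 211.9]] [[207.4, 330.2], [266.4, 320.3], [376.2, 301.9]]
-0.535 [[339.4, 282.8], [354.8, 255.5], [379.1, 212.3]] [[207.6, 331.7], [266.8, 321.7], [377.0, 303.2]]
-0.54 [[340.9, 283.4], [356.1, 256.1], [380.3, 212.7]] [[207.8, 333.2], [267.3, 323.2], [377.9, 304.5]]
```

View pics/ez_scene.png

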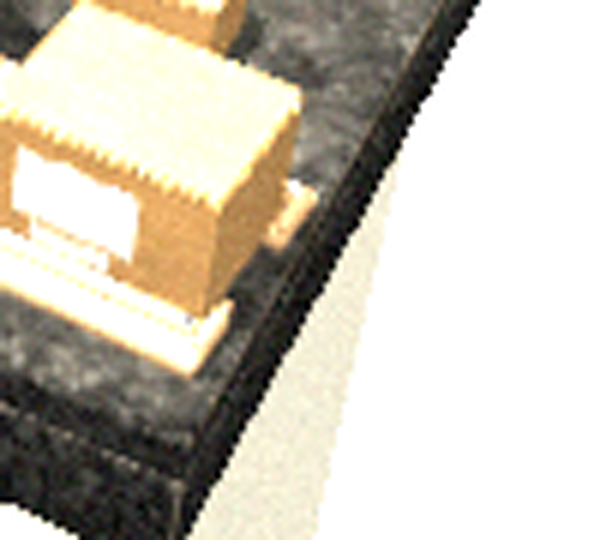

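View pics/ez_side.png

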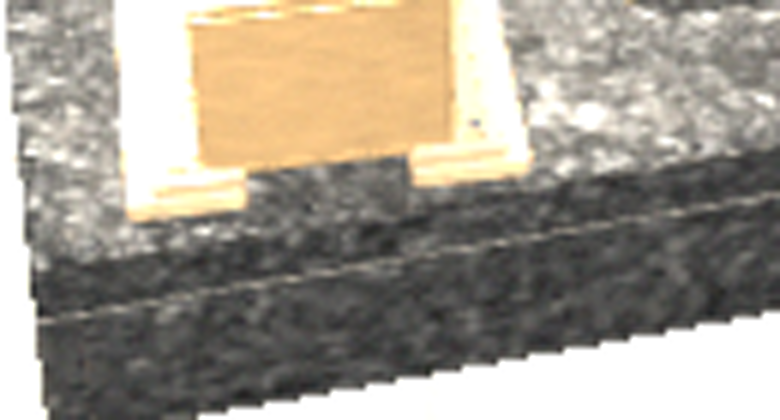

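>>> play_rows:
  plan:
    - {"slide": [0,-0.15,0],"roll": 0.02,"fingers": -1}
    - {"slide": [-0.03,-0.3,0],"roll": 0.03,"fingers": -1}
    - {"slide": [-0.04,-0.5,0],"roll": 0.035,"fingers": -1}
    - {"slide": [-0.04,-0.5,0],"roll": 0.035,"fingers": -1}
    - {"slide": [-0.04,-0.5,0],"roll": 0.035,"fingers": -1}
    - {"slide": [-0.04,-0.5,0],"roll": 0.035,"fingers": -1}
    - {"slide": [-0.04,-0.5,0],"roll": 0.035,"fingers": -1}
    - {"slide": [-0.04,-0.5,0],"roll": 0.035,"fingers": -1}
    - {"slide": [-0.04,-0.5,0],"roll": 0.035,"fingers": -1}
    - {"slide": [-0.04,-0.5,0],"roll": 0.035,"fingers": -1}
    - {"slide": [-0.04,-0.5,0],"roll": 0.035,"fingers": -1}
    - {"slide": [-0.04,-0.5,0],"roll": 0.035,"fingers": -1}
    - {"slide": [-0.03,-0.4,0],"roll": 0,"fingers": -1}
    - {"slide": [0,-0.25,0],"roll": 0,"fingers": -1}
    - {"slide": [0,-0.1,0],"roll": 0,"fingers": -1}
    - {"slide": [0,0,0],"roll": 0,"fingers": -1}

```text
t: 25.05
tool_pos: [0.4318, -0.3411, 0.0437]
orientation: [0.002, 1.57, 0.003]
force: [-0.6, 9.9, 11.4]
opening: 0.0116
```

```bash
python3 look2.py k; python3 - <<'E'
from h import *
s=robot.read_state(); M=Rn.from_rotvec(s["orientation"]).as_matrix(); print("yaw",np.degrees(np.arctan2(-M[0,1],M[1,1])),s["tool_pos"],s["force"])
for n in ("scene","side"):
  robot.read_camera(n)
  for t in ("line_near","line_far"): print(n,t,[(r["point"],r["p"]) for r in robot.mark_of(n,t)])
E
```

```text
yaw 0.05513001378056031 [ 0.43182205 -0.34109607  0.04366801] [ 0.03497507  9.55131286 10.85922761]
scene line_near [([326.6, 276.0], 0.59)]
scene line_far [([347.9, 248.5], 0.89)]
side line_near [([203.0, 319.7], 0.61)]
side line_far [([271.5, 310.5], 0.83)]
```

View pics/k_scene.png

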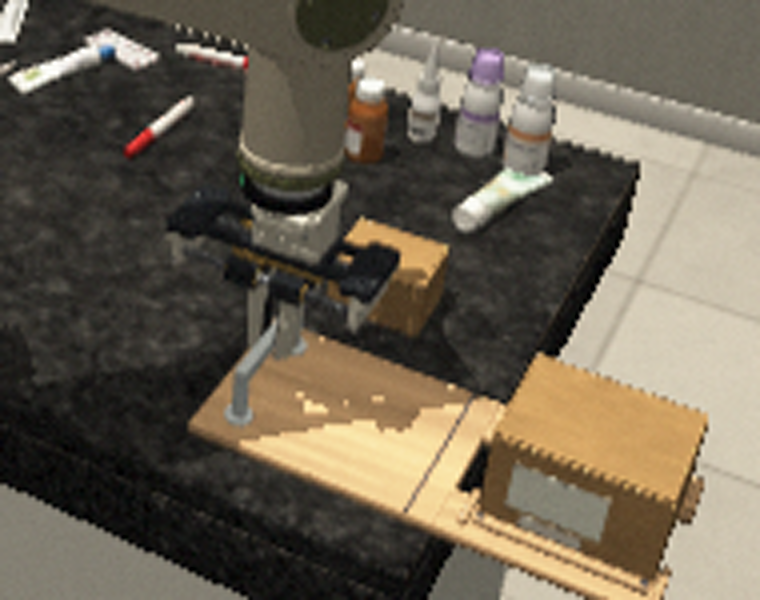

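View pics/k_side.png

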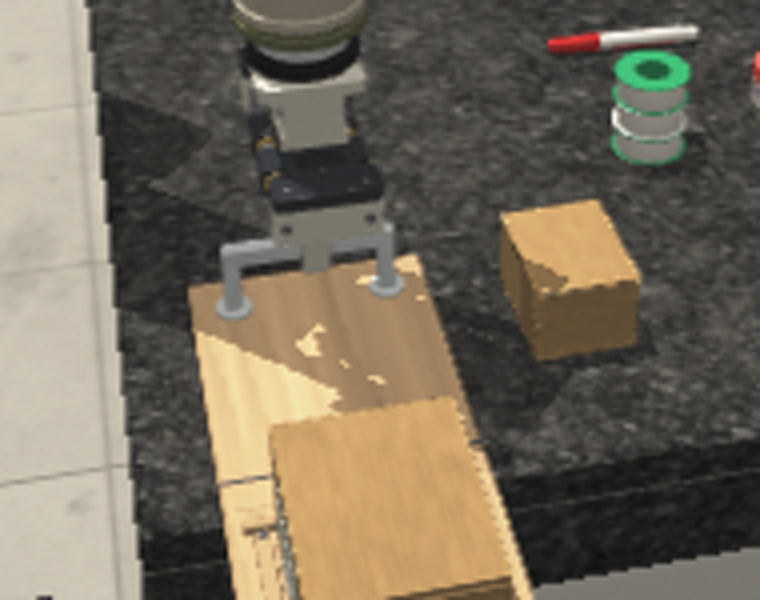

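View pics/k_wrist.png

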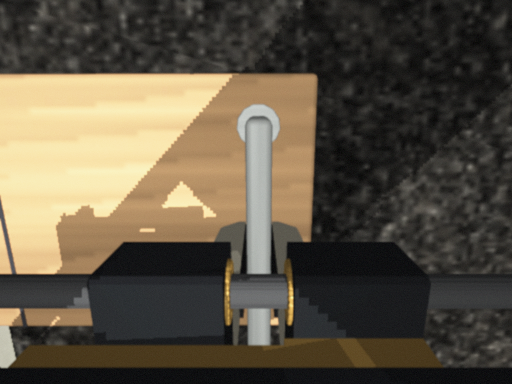

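```bash
python3 - <<'E'
from h import *
for n,uv in [("side",(205,321)),("side",(270.5,310.3)),("scene",(331.3,277.8)),("scene",(348.3,249.8)),("side",(203,319.7)),("side",(271.5,310.5)),("scene",(347.9,248.5))]: print(n,back(n,uv,.012).round(4))
s=robot.read_state()
for uv in [(0,193),(12,262),(23,322)]: print("wr",wback(uv,.012,s).round(4))
a=cv2.imread("pics/full_side.png").astype(float).sum(2); b=cv2.imread("pics/full_scene.png").astype(float).sum(2)
# edge via averaged profile along hypothesised world lines y=c, z=0
for n,im,xs in (("side",a,np.linspace(.52,.9,400)),("scene",b,np.linspace(.56,.8,300))):
    ys=np.arange(-.555,-.515,.002); pr=[]
    for y in ys:
        q=proj(n,np.c_[xs,xs*0+y,xs*0]).astype(np.float32); pr.append(cv2.remap(im.astype(np.float32),q[:,0][None],q[:,1][None],cv2.INTER_LINEAR).mean())
    print(n,list(zip(ys.round(3),np.round(pr).astype(int))))
E
```

```text
side [ 0.3471 -0.5101  0.012 ]
side [ 0.5155 -0.5101  0.012 ]
scene [ 0.3451 -0.5077  0.012 ]
scene [ 0.5027 -0.5086  0.012 ]
side [ 0.3427 -0.5046  0.012 ]
side [ 0.5179 -0.5113  0.012 ]
scene [ 0.5085 -0.505   0.012 ]
wr [ 0.415  -0.5035  0.012 ]
wr [ 0.4627 -0.5049  0.012 ]
wr [ 0.5089 -0.506   0.012 ]
side [(np.float64(-0.555), np.int64(93)), (np.float64(-0.553), np.int64(88)), (np.float64(-0.551), np.int64(88)), (np.float64(-0.549), np.int64(90)), (np.float64(-0.547), np.int64(90)), (np.float64(-0.545), np.int64(90)), (np.float64(-0.543), np.int64(91)), (np.float64(-0.541), np.int64(92)), (np.float64(-0.539), np.int64(91)), (np.float64(-0.537), np.int64(92)), (np.float64(-0.535), np.int64(101)), (np.float64(-0.533), np.int64(132)), (np.float64(-0.531), np.int64(168)), (np.float64(-0.529), np.int64(184)), (np.float64(-0.527), np.int64(191)), (np.float64(-0.525), np.int64(194)), (np.float64(-0.523), np.int64(199)), (np.float64(-0.521), np.int64(201)), (np.float64(-0.519), np.int64(200)), (np.float64(-0.517), np.int64(198)), (np.float64(-0.515), np.int64(199))]
scene [(np.float64(-0.555), np.int64(533)), (np.float64(-0.553), np.int64(492)), (np.float64(-0.551), np.int64(341)), (np.float64(-0.549), np.int64(130)), (np.float64(-0.547), np.int64(42)), (np.float64(-0.545), np.int64(37)), (np.float64(-0.543), np.int64(38)), (np.float64(-0.541), np.int64(40)), (np.float64(-0.539), np.int64(46)), (np.float64(-0.537), np.int64(57)), (np.float64(-0.535), np.int64(62)), (np.float64(-0.533), np.int64(63)), (np.float64(-0.531), np.int64(82)), (np.float64(-0.529), np.int64(115)), (np.float64(-0.527), np.int64(130)), (np.float64(-0.525), np.int64(127)), (np.float64(-0.523), np.int64(128)), (np.float64(-0.521), np.int64(132)), (np.float64(-0.519), np.int64(135)), (np.float64(-0.517), np.int64(138)), (np.float64(-0.515), np.int64(140))]
```

>>> play_rows:
  plan:
    - {"slide": [0,-0.15,0],"roll": 0,"fingers": -1}
    - {"slide": [0,-0.25,0],"roll": 0,"fingers": -1}
    - {"slide": [0,-0.25,0],"roll": 0,"fingers": -1}
    - {"slide": [0,-0.1,0],"roll": 0,"fingers": -1}
    - {"slide": [0,0,0],"roll": 0,"fingers": -1}
    - {"slide": [0,0,0],"roll": 0,"fingers": -1}

```text
t: 26.25
tool_pos: [0.4319, -0.3635, 0.0437]
orientation: [0.002, 1.57, 0.003]
force: [0.4, 10.1, 10.7]
opening: 0.0117
```

```bash
python3 look2.py m; python3 - <<'E'
from h import *
a=robot.read_camera("scene")[:,:,::-1]; b=robot.read_camera("side")[:,:,::-1]
cv2.imwrite("pics/m1_scene.png",a);cv2.imwrite("pics/m1_side.png",b)
def en(x): return np.clip(x.astype(float)*1.8,0,255).astype(np.uint8)
cv2.imwrite("pics/mz_scene.png",cv2.resize(en(a[230:310,310:400]),None,fx=7,fy=7,interpolation=cv2.INTER_CUBIC))
cv2.imwrite("pics/mz_side.png",cv2.resize(en(b[290:360,180:290]),None,fx=7,fy=7,interpolation=cv2.INTER_CUBIC))
for n in ("scene","side"):
  for t in ("line_near","line_far"): print(n,t,[(r["point"],r["p"],back(n,r["point"],.012)) for r in robot.mark_of(n,t)])
s=robot.read_state(); print(s["tool_pos"],s["force"],s["t"])
E
```

```text
scene line_near [([333.9, 281.6], 0.91, array([ 0.33407462, -0.52089634,  0.012     ]))]
scene line_far [([352.2, 250.2], 0.56, array([ 0.50810165, -0.52098421,  0.012     ])), ([347.8, 270.0], 0.32, array([ 0.40710253, -0.54103861,  0.012     ]))]
side line_near [([205.9, 324.6], 0.95, array([ 0.34797492, -0.52257148,  0.012     ]))]
side line_far [([271.6, 318.2], 0.62, array([ 0.51166632, -0.53743044,  0.012     ]))]
[ 0.43189377 -0.36352456  0.0437346 ] [ 0.83447029  9.56766171 11.22465126] 26.7
```

View pics/mz_scene.png

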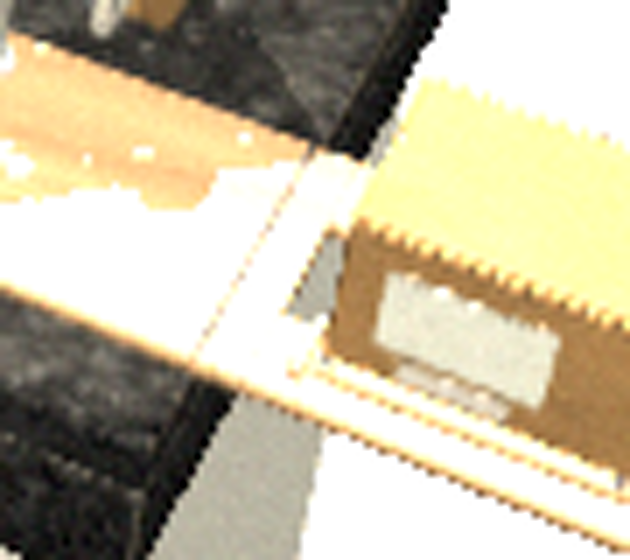

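View pics/mz_side.png

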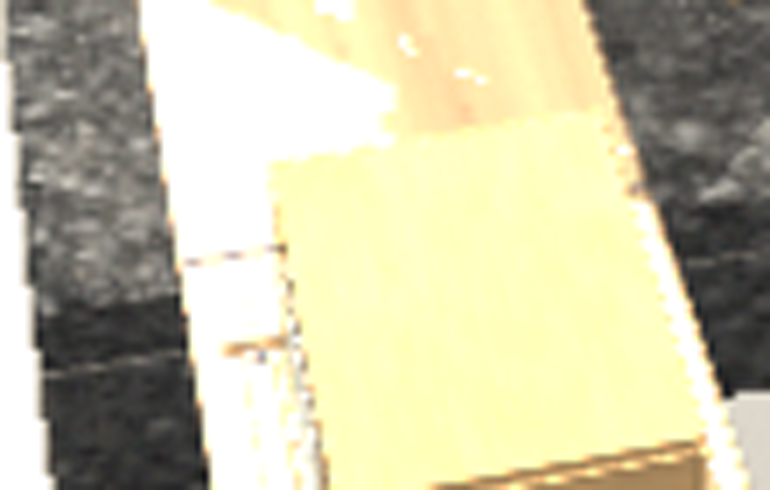

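View pics/m_scene.png

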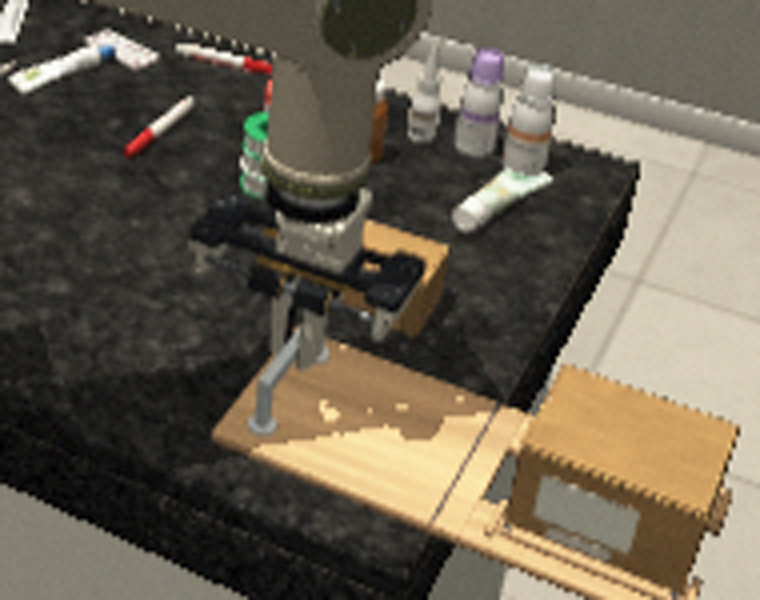

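```bash
cat > prof.py <<'E'
from h import *
import sys
def prof(n,im,xs,ys,z):
    out=[]
    for y in ys:
        q=proj(n,np.c_[xs,xs*0+y,xs*0+z]).astype(np.float32); out.append(cv2.remap(im,q[:,0][None],q[:,1][None],cv2.INTER_LINEAR).mean())
    return np.array(out)
tag=sys.argv[1]
ys=np.arange(-.555,-.495,.0005)
for n in ("side","scene"):
    im=cv2.imread(f"pics/{tag}_{n}.png").astype(np.float32).sum(2)
    segs=[(.353,.368)] if n=="side" else [(.352,.385),(.39,.44),(.45,.49)]
    for a,b in segs:
        p=prof(n,im,np.linspace(a,b,200),ys,.012); p=p-cv2.GaussianBlur(p[None],(0,0),12)[0]; print(n,"line",a,b,ys[p.argmin()].round(4),p.min().round())
    for a,b in ([(.31,.335),(.56,.66)] if n=="side" else [(.56,.7)]):
        p=prof(n,im,np.linspace(a,b,200),ys,0); g=np.gradient(cv2.GaussianBlur(p[None],(0,0),3)[0]); sel=(ys>-.545)&(ys<-.52)
        print(n,"edge",a,b,ys[sel][g[sel].argmax()].round(4))
E
python3 prof.py m1
```

```text
side line 0.353 0.368 -0.531 -132.0
side edge 0.31 0.335 -0.533
side edge 0.56 0.66 -0.5325
scene line 0.352 0.385 -0.528 -132.0
scene line 0.39 0.44 -0.555 -225.0
scene line 0.45 0.49 -0.528 -109.0
scene edge 0.56 0.7 -0.5305
```

>>> play_rows:
  plan:
    - {"slide": [0,-0.08,0],"roll": 0,"fingers": -1}
    - {"slide": [0,0,0],"roll": 0,"fingers": -1}
    - {"slide": [0,0,0],"roll": 0,"fingers": -1}
    - {"slide": [0,0,0],"roll": 0,"fingers": -1}

```text
t: 27.2
tool_pos: [0.4319, -0.3656, 0.0437]
orientation: [0.002, 1.57, 0.004]
force: [-0.4, 12.6, 11.6]
opening: 0.0119
```

```bash
python3 - <<'E'
from h import *
for n in ("scene","side"): cv2.imwrite(f"pics/n1_{n}.png",robot.read_camera(n)[:,:,::-1])
s=robot.read_state(); print(s["tool_pos"],s["force"],s["t"],s["opening"])
# predicted overlay of flat board + carton
p=[s["tool_pos"][0]-.0,s["tool_pos"][1]-.165,0]
E
python3 prof.py n1
python3 - <<'E'
from h import *
for n,o in (("scene",(230,190)),("side",(170,230))):
    a=cv2.imread(f"pics/n1_{n}.png")[o[1]:o[1]+150,o[0]:o[0]+190]; a=cv2.resize(a,None,fx=4,fy=4,interpolation=cv2.INTER_CUBIC)
    for z in (.012,.1):
        if z<.05: P=[(.346,-.733),(.516,-.733),(.516,-.333),(.346,-.333)]
        else: P=[(.431-.055,-.653-.07),(.431+.055,-.653-.07),(.431+.055,-.583),(.431-.055,-.583)]; 
        q=(proj(n,[(*x,z if z<.05 else .103) for x in P])-o)*4+1.5
        cv2.polylines(a,[q.astype(np.int32)],True,(0,255,0),1)
    cv2.imwrite(f"pics/n2_{n}.png",a)
E
```

```text
[ 0.43188861 -0.36554102  0.04367357] [ 0.53615417 11.65504056 12.04543388] 27.3 0.011903729279174156
side line 0.353 0.368 -0.533 -130.0
side edge 0.31 0.335 -0.533
side edge 0.56 0.66 -0.5325
scene line 0.352 0.385 -0.53 -129.0
scene line 0.39 0.44 -0.555 -178.0
scene line 0.45 0.49 -0.53 -112.0
scene edge 0.56 0.7 -0.53
```

View pics/n2_scene.png

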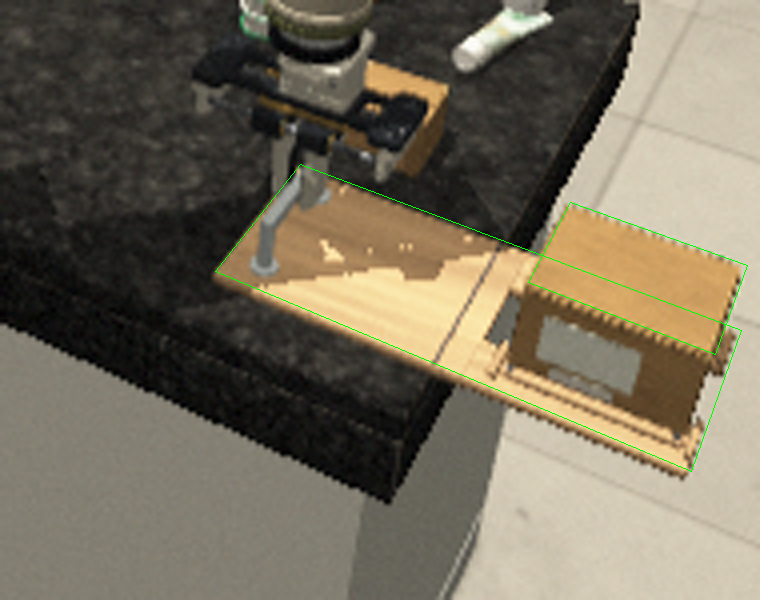

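View pics/n2_side.png

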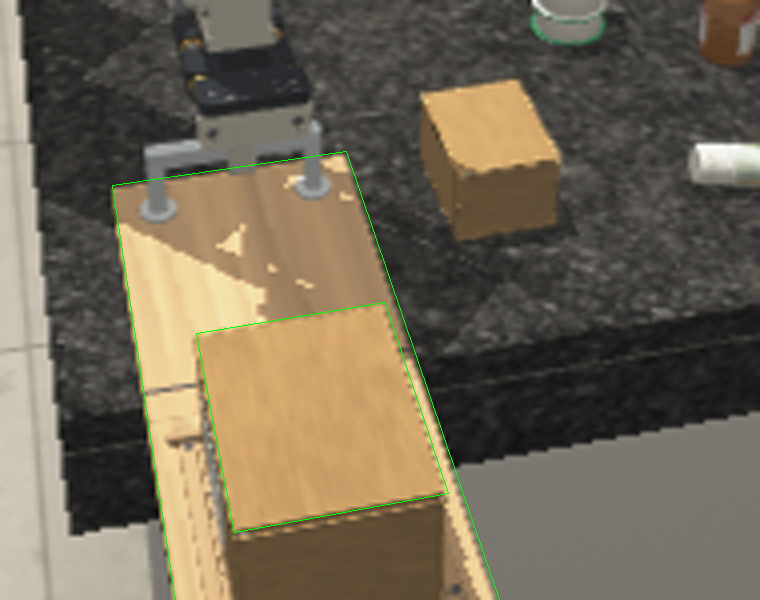

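```bash
python3 - <<'E'
from plant import robot
print(robot.close_job()); s=robot.read_state(); print(s["t"],s["tool_pos"],s["force"],s["opening"])
E
```

```text
the job is handed in; nothing more can be done
None
the job is handed in; nothing more can be done
```

I finished the job and handed it in at about 27.3 s, with the gripper still holding the handle and the board flat on the worktop.

- **Carton:** I folded in the near flap, then the far flap, until each met its stop. Then I brought the lid down over them until it met its stop, at about 7 N. In the last pictures the lid lies flat and the carton is in its place on the board.
- **Board:** I gripped the handle with 55 N, turned the board straight (it stood about 7° skew) and slid it out over the right-hand edge. The last measurements put the scored line on the edge within about 0.5 mm:

| Camera | Scored line (y) | Edge (y) |
|---|---|---|
| side | -0.533 m | -0.533 m |
| scene | -0.530 m | -0.530 m |

- **Disagreements:** The two cameras differ by about 3 mm in absolute position, so I compared line and edge within each picture. The network's line marks scattered by up to about 15 mm and I did not use them.
- **Final hold:** The gripper presses down with about 12 N, and about 12 N of leftover sideways push remained. The tool did not move between readings, but I did not check for slow creep over a longer time.
- **Other things on the worktop:** I did not touch any of them, and those in view looked unmoved in the last pictures.

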